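# Close out a batch of terminal strips

## Robot

A 7-joint arm with a two-finger parallel gripper is mounted at the origin on the work surface. World frame = base frame: x ahead of the robot, y to its left, z up, the work surface at z = 0. Lengths are in m, angles in rad, forces in N, time in s.
With the tool pointing down it reaches from about 0.425 to 0.925 m from the base axis. Payload 6.8 kg.
Tool frame: the origin (TCP) lies between the finger pads; the fingertips stand ahead of it and the grasp point (between the pads) is the TCP (robot.tip_extent is the z of the fingertips in the tool frame, in m); z points along the fingers, y is the line along which they close (so a half turn about z gives the same grasp; the last joint's range is limited). The gripper opens to 88 mm and grips with 3 to 60 N. Pads are 20 mm wide; open, the fingers measure 115 mm over their backs; the gripper's body (75 mm by 178 mm) begins 61 mm behind the grasp point.
Start: joints at [1.197, 0.477, 0.022, 1.555, -0.011, 1.109, -0.083], TCP at [0.177, -0.651, 0.242] pointing down, gripper open.
Joint ranges: [-2.96, 2.96], [-0.34, 2.1], [-1.41, 1.46], [0.24, 2.44], [-1.37, 4.51], [0.17, 1.92], [-2.96, 2.96]. Speed limits (rad/s): [2.39, 2.39, 3.14, 3.14, 3.14, 3.14, 3.14].

## Interface

Orientations are given as a rotation vector (axis times angle).
In Python, from plant import robot gives the robot as it stands. The module is installed in compiled form; this text tells all that it offers.
- The arm moves only by the tool carry_out, never from a script. Its argument "increments" is a list of rows, each a list of 7 numbers: the closure, from 0 (fully open) to 1 (shut), then the shift along the tool's x, y, z as a fraction of full scale, then the turn, a rotation vector about the tool's x, y, z as a fraction of full scale. In form: [[claw, dx, dy, dz, ax, ay, az], ...]. A call has 1 to 10 rows; each row is the pose to reach, as a shift and turn from the pose commanded when the call began, along the tool's axes at that moment, turning the shorter way round; what a row does not reach only later rows make up. Full scale, the value 1, is 0.12 m for a shift and 180 degrees for a turn. A row lasts 1/8 s, in which the tool goes at most 62.5 mm and 10.7 degrees, less where a joint would pass 70% of its speed; a pose out of reach is approached as far as the arm can. A call with a number of a shift or a turn outside -1 to 1 is refused whole. A call with a gripper value outside its range is refused whole. The fingers move at their own pace and stop on an object; the grip force is fixed at half the most. Time passes only in rows, so rows that repeat a pose let the fingers close. It gives the time, the measured TCP pose, the force, the opening and the grip force at its end, in the units of the state.
- robot.get_obs(): the state, without advancing time (a new reading comes with each control period).
- robot.read_camera(name): name is "scene" or "top" or "wrist"; returns a dict with "frame" (420x560x3 uint8, red, green, blue), "fx", "fy", "cx", "cy" (pixels), "D" ([k1, k2, p1, p2, k3] as OpenCV has them; the pictures are not rectified), "T" (4x4, takes a point from camera to world coordinates); the wrist camera has in their place "mount" (4x4, takes a point from camera to tool coordinates, whose origin is the TCP and whose axes are the flange's). Camera axes: x right, y up, looking along -z (the intrinsics and any distortion apply to the point x, -y, -z); pixel columns grow to the right and rows downward; lengths in m; the calibration is good to about 2 mm. A picture is of the moment at which its call begins: read the wrist's pose just before it. There is no depth.
- robot.finish_job(): hands the job in; it is judged then, once.
The state is a dict: "t": time; "qpos": joint angles; "qvel": joint speeds; "tau": joint torques, N m; "tool_pos": TCP position; "eef_rot": TCP orientation; "ft_force": force on the tool from outside, world axes, zero at the start; "wrist_torque": the same for the moment, N m; "width": finger opening in m; "grip_force": force on a finger pad.
Only numpy, scipy, OpenCV 4.12 (cv2) and the standard library are available. Lean on these libraries where they do the work, as an engineer would, in place of code of your own. Each camera call takes 0.05 s, during which the arm holds its last target. There are 200 camera calls.

## Task

Close out the batch: take the hand-held scanner from its stand and scan the sloping label of every finished terminal strip on the bench, working from the robot's left to its right, and after them the label behind the returns hopper; for each, hold the scanner still for two seconds, square to the label and aimed at its middle, its window about 7 cm away, without knocking the strips. Stand the scanner back upright in its stand, and only then carry the tray of leftover terminal blocks over to the hopper, tip all the blocks in, and set the empty tray back upright in the middle of its mat. Leave the meter, tape roll and carton alone.

Things in the scene. Friction and masses are not known exactly. Their poses are not given: they have to be found in the camera images.
- scanner: white hand-held scanner, 166 mm tall, 0.22 kg: head 60 (x) x 46 (y) x 46 mm at the bottom with the dark scan window in its flat underside; above it a straight handle 38 (x) x 30 (y) mm up to 166 mm, with a black sleeve to grip. Origin: centre of the window; z runs up the handle, and it looks along its own -z. It starts standing window down in its stand
- stand: fixed black open-topped holder for the scanner, 92 (x) x 78 (y) x 30 mm, walls and floor 4 mm (inside 84 x 70 mm). Origin: centre of its underside, on the bench
- mat: black rubber mat fixed to the bench, 235 (x) x 170 (y) x 3 mm, where the tray belongs. Origin: centre of its underside
- tray: slick blue plastic tray, 0.3 kg, 190 (x) x 124 (y) mm; 4 mm walls, 40 mm high, at both sides and at the back (x = +82 mm). The front (-x) has no wall: the 4 mm floor, flat to x = -58 mm, goes on as a gently rising pouring lip to x = -105 mm, z = 13 mm. A handle plate bridges it (see tray_handle). Origin on its underside, 82 mm from the back; z up
- tray_handle (a point): middle of the tray's handle plate, which is 10 mm thick (x), 124 mm wide (y) and 30 mm tall, from 70 to 100 mm above the tray's underside; this point is at (-5, 0, 85) mm in the tray. Axes as the tray's. 30 mm wide side posts at y = +-60 mm carry it; below it is free
- hopper: fixed grey returns hopper, an open-topped box 210 x 210 x 110 mm, walls 5 mm, with a label plate behind its far (+x) wall rising to 142 mm. Origin: centre of its underside, on the bench; z up
- hopper_label: the hopper's printed paper label, 50 x 32 mm, on that plate at (125, 0, 128) mm in the hopper: origin at the middle of the label's face, z the outward normal (leaning 0.5 rad from vertical towards the hopper's -x side), y along its long side
- meter: bystander: grey test meter leaning on a white stand, 110 x 86 mm, about 165 mm tall, at the left. Origin under its middle
- tape: bystander: roll of brown tape lying flat, 96 mm across, 24 mm high. Origin under its middle
- carton: bystander: closed cardboard carton 90 x 70 x 60 mm. Origin under its middle
- strip_1: finished terminal strip in the leftmost place (largest y), or absent: white carrier 90 (x) x 130 (y) mm, a row of terminals 52 mm high along its rear (+x) half and a sloping label plate along the front. 0.6 kg, loose. Origin: centre of its underside
- label_1: strip_1: its printed paper label, 50 x 32 mm: origin at the middle of the label's face, z the outward normal (leaning 0.5 rad from vertical towards the strip's -x side, the front), y along the label's long side; it lies at (-26, 0, 36) mm in the strip
- strip_2: finished terminal strip in the middle place, or absent: white carrier 90 (x) x 130 (y) mm, a row of terminals 52 mm high along its rear (+x) half and a sloping label plate along the front. 0.6 kg, loose. Origin: centre of its underside
- label_2: strip_2: its printed paper label, 50 x 32 mm: origin at the middle of the label's face, z the outward normal (leaning 0.5 rad from vertical towards the strip's -x side, the front), y along the label's long side; it lies at (-26, 0, 36) mm in the strip
- strip_3: finished terminal strip in the rightmost place (smallest y), or absent: white carrier 90 (x) x 130 (y) mm, a row of terminals 52 mm high along its rear (+x) half and a sloping label plate along the front. 0.6 kg, loose. Origin: centre of its underside
- label_3: strip_3: its printed paper label, 50 x 32 mm: origin at the middle of the label's face, z the outward normal (leaning 0.5 rad from vertical towards the strip's -x side, the front), y along the label's long side; it lies at (-26, 0, 36) mm in the strip
- block_1: leftover terminal block, white plastic with grey top, 30 x 18 x 24 mm, 25 g, loose in the tray, or absent. Origin: centre of its underside as it lies at first
- block_2: leftover terminal block, white plastic with grey top, 30 x 18 x 24 mm, 25 g, loose in the tray, or absent. Origin: centre of its underside as it lies at first
- block_3: leftover terminal block, white plastic with grey top, 30 x 18 x 24 mm, 25 g, loose in the tray, or absent. Origin: centre of its underside as it lies at first
- block_4: leftover terminal block, white plastic with grey top, 30 x 18 x 24 mm, 25 g, loose in the tray, or absent. Origin: centre of its underside as it lies at first
- block_5: leftover terminal block, white plastic with grey top, 30 x 18 x 24 mm, 25 g, loose in the tray, or absent. Origin: centre of its underside as it lies at first
- block_6: leftover terminal block, white plastic with grey top, 30 x 18 x 24 mm, 25 g, loose in the tray, or absent. Origin: centre of its underside as it lies at first
Not all that is in view belongs to the job. What is shaped like the strip_3 but blue, orange or pink is not meant.

How it is judged:
By the outcome, as a careful person would: the job done as asked, in the order asked, and still so for the second after the job is handed in, with the robot touching nothing.
Of strip_1, strip_2, strip_3 only 2 to 3 are there at a start; the rules pass over those that are not, and their reading is None.
Of block_1, block_2, block_3, block_4, block_5, block_6 only 3 to 6 are there at a start; the rules pass over those that are not, and their reading is None.
At some moment in a run one of strip_1, strip_2, strip_3 may be knocked a few centimetres aside while the robot is not near it.
It also fails if it takes over 192 s, if anything falls off the work surface, if the arm or the gripper's body presses on something with over 40 N, if the wrist force passes 120 N, or if a joint passes its speed limit or range.

## Working session

There is one attempt and no reset: what is moved stays moved. The work goes in short steps, Python scripts to look and compute and a tool call to move; the robot and the scene stay as the last step left them, time stands still between calls to the robot, and variables do not carry over. Pictures are saved under pics/ and viewed, at most 14 in all, crops included, and the job is handed in when it is done.

Besides the shell and the picture viewer there is one more tool, called after ">>>" by a JSON object that holds its "fn" and its "kwargs", one argument or row to a line. carry_out: Moves the arm, as the interface text tells. Shift numbers are shares of 0.12 m and turn numbers shares of 180 degrees, none past 1 either way. Its arguments: {"type":"object","properties":{"increments":{"type":"array","items":{"type":"array","items":{"type":"number","minimum":-1,"maximum":1}}}},"required":["increments"]}

```bash
mkdir -p pics; cat > h.py <<'E'
import numpy as np, cv2
from scipy.spatial.transform import Rotation as R
from plant import robot
def cam(n):
    o=robot.get_obs(); c=robot.read_camera(n)
    if 'T' not in c:
        W=np.eye(4); W[:3,:3]=R.from_rotvec(o['eef_rot']).as_matrix(); W[:3,3]=o['tool_pos']; c['T']=W@c['mount']
    return c
def save(c,f): cv2.imwrite('pics/'+f,c['frame'][:,:,::-1])
def K(c): return np.array([[c['fx'],0,c['cx']],[0,c['fy'],c['cy']],[0,0,1.]])
def rays(c,uv):
    p=cv2.undistortPoints(np.array(uv,float).reshape(-1,1,2),K(c),np.array(c['D'],float)).reshape(-1,2)
    d=np.c_[p[:,0],-p[:,1],-np.ones(len(p))]@c['T'][:3,:3].T
    return c['T'][:3,3],d
def onz(c,uv,z):
    o,d=rays(c,uv); return o+d*((z-o[2])/d[:,2])[:,None]
def proj(c,P):
    Ti=np.linalg.inv(c['T']); q=np.atleast_2d(P)@Ti[:3,:3].T+Ti[:3,3]; q=q*[1,-1,-1]
    return cv2.projectPoints(q.reshape(-1,1,3),np.zeros(3),np.zeros(3),K(c),np.array(c['D'],float))[0].reshape(-1,2)
E
python3 - <<'E'
from h import *
np.set_printoptions(precision=4,suppress=True)
import pickle
o=robot.get_obs(); print(o); print(robot.tip_extent)
cs={}
for n in('scene','top','wrist'):
    c=cam(n); cs[n]=c; save(c,n+'0.png'); print(n,c['fx'],c['fy'],c['cx'],c['cy'],c['D'],c['T'], c.get('mount'))
pickle.dump(cs,open('c0.pkl','wb'))
E
```

```text
{'t': 0.0, 'qpos': array([ 1.1969,  0.4778,  0.0223,  1.5564, -0.0115,  1.1093, -0.0831]), 'qvel': array([-0.    , -0.    ,  0.0007,  0.001 ,  0.0011,  0.0006,  0.001 ]), 'tau': array([  0.0006, -58.2852,   1.5348, -27.2605,  -0.0544,   0.0171,
         0.0002]), 'tool_pos': array([ 0.1772, -0.6508,  0.2407]), 'eef_rot': array([-3.1122, -0.4162,  0.0006]), 'ft_force': array([ 1.0333, -0.4783,  0.1399]), 'wrist_torque': array([0.0065, 0.0264, 0.0615]), 'grip_force': 0.0, 'width': 0.08798072837130279}
0.019
scene 503.5056657389241 503.5056657389241 282.13645474899675 198.8401444476539 [-0.0316  0.      0.      0.      0.    ] [[ 0.8058 -0.4897  0.3329  1.2462]
 [ 0.5921  0.6691 -0.449  -0.8618]
 [-0.0029  0.559   0.8292  1.6734]
 [ 0.      0.      0.      1.    ]] None
top 415.98001699092083 415.98001699092083 281.7412452995715 206.56887332418296 [0.0274 0.     0.     0.     0.    ] [[-0.0008  0.9892 -0.1464  0.3949]
 [-0.9999 -0.0026 -0.0122 -0.0235]
 [-0.0125  0.1463  0.9892  1.3781]
 [ 0.      0.      0.      1.    ]] None
wrist 354.94074975938656 354.94074975938656 278.1230204234412 213.12571163987863 [-0.0913  0.      0.      0.      0.    ] [[ 0.2632  0.931   0.2529  0.246 ]
 [-0.9647  0.254   0.0688 -0.6325]
 [-0.0001 -0.2621  0.9651  0.3846]
 [ 0.      0.      0.      1.    ]] [[ 0.0005  0.9651  0.2619  0.0712]
 [ 1.     -0.0001 -0.0015  0.0001]
 [-0.0014  0.2619 -0.9651 -0.1438]
 [ 0.      0.      0.      1.    ]]
```

View pics/top0.png

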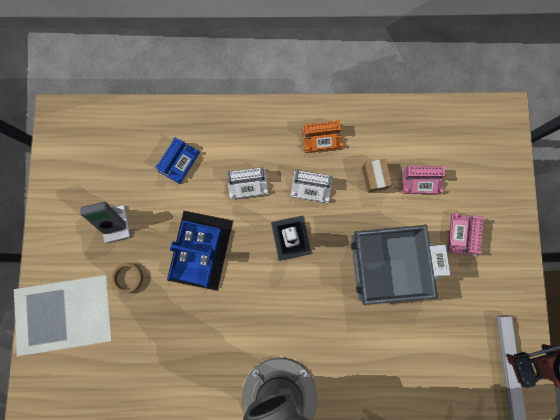

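View pics/scene0.png

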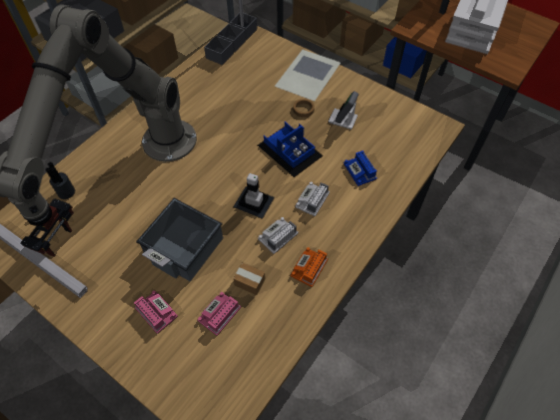

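The top view shows white strips at (248,184) and (312,186), and coloured decoys around them. The scanner and stand are at (291,236), the tray with about 4 blocks is at (200,250) on its mat, and the hopper is at (395,265) with its label to the right at (440,262).

```bash
python3 - <<'E'
from h import *
import pickle
c=pickle.load(open('c0.pkl','rb'))
t=c['top']['frame'][150:320,150:350,::-1]
cv2.imwrite('pics/topz.png',cv2.resize(t,None,fx=3.5,fy=3.5,interpolation=cv2.INTER_CUBIC))
f=c['top']['frame'].astype(int); hsv=cv2.cvtColor(c['top']['frame'],cv2.COLOR_RGB2HSV)
w=((hsv[:,:,1]<40)&(hsv[:,:,2]>130)).astype(np.uint8)
n,l,s,ce=cv2.connectedComponentsWithStats(w)
for i in range(1,n):
    if s[i,4]>30: print('white',s[i],ce[i])
b=((hsv[:,:,0]>100)&(hsv[:,:,0]<130)&(hsv[:,:,1]>150)&(hsv[:,:,2]>50)).astype(np.uint8)
n,l,s,ce=cv2.connectedComponentsWithStats(b)
for i in range(1,n):
    if s[i,4]>60: print('blue',s[i],ce[i])
E
```

```text
white [ 244   40   74   54 1410] [284.48652482  63.91560284]
white [58 42 12 24 89] [63.7752809  53.23595506]
white [351  44  14  11  44] [356.   49.5]
white [27 58 11 14 98] [31.98979592 64.67346939]
white [ 39  60  27  19 135] [53.15555556 70.2962963 ]
white [342  63  11   6  34] [347.52941176  65.32352941]
white [319  84  13   6  45] [324.33333333  86.8       ]
white [317 137  15  11  72] [323.40277778 142.23611111]
white [175 155  16  16  70] [183.04285714 162.5       ]
white [372 160  14  28 222] [378.17567568 173.53603604]
white [230 168  32  13 274] [245.23722628 173.89781022]
white [290 171  41  32 507] [308.93491124 191.25246548]
white [298 171  34  14 279] [313.32258065 177.28315412]
white [228 175  40  24 446] [247.11434978 188.65695067]
white [417 182  17   9  81] [424.9382716  186.58024691]
white [116 205  11  17  66] [122.37878788 211.90909091]
white [103 224  27  19 205] [115.92195122 235.26829268]
white [453 225  13  16 111] [458.88288288 232.17117117]
white [282 227  15  20 178] [288.75280899 235.25280899]
white [430 245  20  32 448] [439.50669643 260.34375   ]
white [  14  275   97   81 6269] [ 61.54745573 315.00542351]
white [498 317  23  72 791] [508.11630847 348.49683944]
white [299 368   8   9  31] [302.87096774 371.61290323]
blue [156 138  43  46 839] [176.54946365 159.74612634]
blue [ 168  221   54   67 2155] [194.22180974 253.72064965]
```

View pics/topz.png

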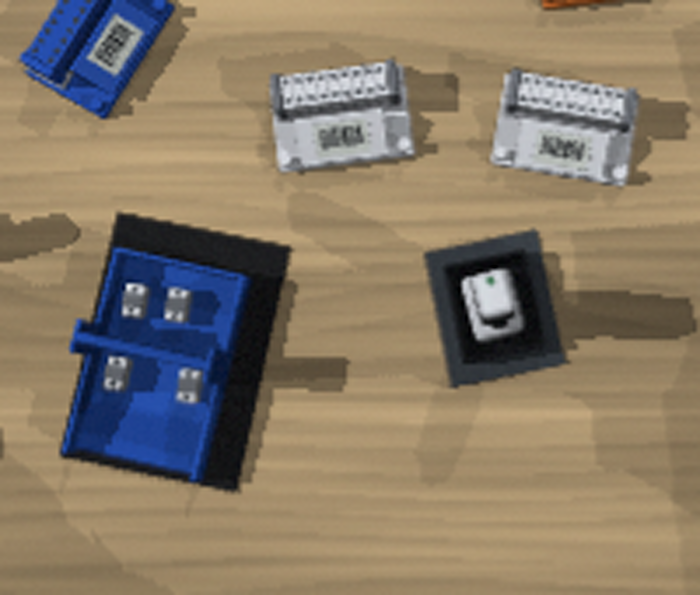

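The zoom shows the tray's open lip at image bottom (towards the robot), 4 blocks with the handle bridging them, the scanner in its stand, and two upright white strips with slopes facing the robot. Next I compute poses from the top view.

```bash
python3 - <<'E'
from h import *
import pickle
np.set_printoptions(precision=4,suppress=True)
c=pickle.load(open('c0.pkl','rb'));t=c['top']
z=lambda p:np.array(p)/3.5+[150,150]-0.4
def show(n,p,h):
    P=onz(t,p,h); print(n,P[:,:2].tolist(),'len',np.linalg.norm(np.roll(P,-1,0)-P,axis=1), 'mean',P.mean(0)[:2]); return P
show('stand',z([(425,253),(537,231),(567,361),(452,387)]),.03)
show('mat',z([(118,213),(290,248),(240,490)]),.003)
show('trayback/front at floor',z([(110,249),(248,274)]),.04)
show('tray lip',z([(62,454),(201,482)]),.013)
show('handle ends top',z([(80,335),(218,362)]),.1)
show('scanner top',z([(489,287)]),.166)
show('label1',z([(342,136)]),.036); show('label2',z([(562,147)]),.036)
show('strip1 front',z([(279,170),(412,157)]),.0); show('strip2 front',z([(492,160),(622,185)]),0.)
show('hlabel',[(439.5,261)],.128)
show('hopper rim',[(352,232),(430,226),(436,296),(359,303)],.11)
E
```

```text
stand [[0.5439463885697797, 0.028128149883986403], [0.5643488540181179, -0.07628383271432429], [0.44382010920270454, -0.10284001942382673], [0.42020019414661763, 0.0029388239455899953]] len [0.1064 0.1234 0.1084 0.1263] mean [ 0.4931 -0.037 ]
mat [[0.5860388148936089, 0.32250250795646124], [0.5520070666127264, 0.15762452662551746], [0.32634069097083845, 0.20012162653538673]] len [0.1684 0.2296 0.2871] mean [0.4881 0.2267]
trayback/front at floor [[0.5472661228268612, 0.3194477616766518], [0.5237269269222695, 0.19114743698941494]] len [0.1304 0.1304] mean [0.5355 0.2553]
tray lip [[0.3598506181557193, 0.3638538749588337], [0.334132886133629, 0.23463423176220405]] len [0.1318 0.1318] mean [0.347  0.2992]
handle ends top [[0.4646898000422789, 0.3276626088927624], [0.44086698234455285, 0.20610006250931742]] len [0.1239 0.1239] mean [0.4528 0.2669]
scanner top [[0.5002860485113352, -0.030564413967490163]] len [0.] mean [ 0.5003 -0.0306]
label1 [[0.6538855813080909, 0.10617069401072401]] len [0.] mean [0.6539 0.1062]
label2 [[0.6427623885678904, -0.10008204480449304]] len [0.] mean [ 0.6428 -0.1001]
strip1 front [[0.627771033301978, 0.16985265343783332], [0.6400887903066597, 0.04206072320925629]] len [0.1284 0.1284] mean [0.6339 0.106 ]
strip2 front [[0.6369353094207315, -0.034830235439584065], [0.6122822940465924, -0.15907834134939405]] len [0.1267 0.1267] mean [ 0.6246 -0.097 ]
hlabel [[0.41607328606300376, -0.47396493013563407]] len [0.] mean [ 0.4161 -0.474 ]
hopper rim [[0.5036435986754096, -0.2217294946790498], [0.5216669624798612, -0.45801169934381586], [0.31377276264659215, -0.46413482622730357], [0.29275172786364967, -0.23677687313214438]] len [0.237  0.208  0.2283 0.2114] mean [ 0.408  -0.3452]
```

>>> {"fn": "carry_out", "kwargs": {
  "increments": [
    [0,0,0,-0.75,0,0,0],
    [0,0.74,-0.86,-0.75,0,0,0],
    [0,0.74,-0.86,-0.75,0,0,0],
    [0,0.74,-0.86,-0.75,0,0,0],
    [0,0.74,-0.86,-0.75,0,0,0]
  ]
}}

```text
t: 0.78
tool_pos: [0.2361, -0.5282, 0.3319]
eef_rot: [3.113, 0.418, 0.0]
ft_force: [0.2, -0.5, 1.3]
width: 0.0881
grip_force: 0.0
```

>>> {"fn": "carry_out", "kwargs": {
  "increments": [
    [0,0.74,-0.86,0,0,0,0],
    [0,0.74,-0.86,0,0,0,0],
    [0,0.74,-0.86,0,0,0,0]
  ]
}}

```text
t: 1.15
tool_pos: [0.2956, -0.4037, 0.3312]
eef_rot: [-3.112, -0.421, 0.0]
ft_force: [-1.2, 0.5, 0.4]
width: 0.0876
grip_force: 0.0
```

>>> {"fn": "carry_out", "kwargs": {
  "increments": [
    [0,0.74,-0.86,0,0,0,0],
    [0,0.74,-0.86,0,0,0,0],
    [0,0.74,-0.86,0,0,0,0]
  ]
}}

```text
t: 1.52
tool_pos: [0.3543, -0.2812, 0.3315]
eef_rot: [-3.113, -0.421, -0.0]
ft_force: [-0.9, 0.4, -0.1]
width: 0.0881
grip_force: 0.0
```

>>> {"fn": "carry_out", "kwargs": {
  "increments": [
    [0,0.74,-0.86,0,0,0,0],
    [0,0.74,-0.86,0,0,0,0],
    [0,0.74,-0.86,0,0,0,0]
  ]
}}

```text
t: 1.9
tool_pos: [0.4132, -0.1585, 0.3316]
eef_rot: [-3.113, -0.421, -0.001]
ft_force: [0.2, -0.3, 0.2]
width: 0.0878
grip_force: 0.0
```

>>> {"fn": "carry_out", "kwargs": {
  "increments": [
    [0,0.74,-0.86,0,0,0,0],
    [0,0.74,-0.86,0,0,0,0],
    [0,0.74,-0.86,0,0,0,0],
    [0,0.74,-0.86,0,0,0,0]
  ]
}}

```text
t: 2.4
tool_pos: [0.4705, -0.0389, 0.3311]
eef_rot: [-3.114, -0.413, 0.002]
ft_force: [-0.3, -0.9, 0.1]
width: 0.0881
grip_force: 0.0
```

```bash
python3 - <<'E'
from h import *
import pickle
np.set_printoptions(precision=4,suppress=True)
c=cam('wrist'); save(c,'w1.png'); pickle.dump(c,open('w1.pkl','wb'))
print(robot.get_obs()['qpos'])
print(proj(c,[[.5,-.03,.166],[.5,-.03,.0],[.654,.106,.036],[.643,-.1,.036]]))
E
```

```text
[ 0.4371  0.0917 -0.5138  1.8761  0.049   1.1872 -1.4018]
[[276.4813 164.8371]
 [276.8896 148.4346]
 [196.7008 -10.1484]
 [366.7762  48.6141]]
```

View pics/w1.png

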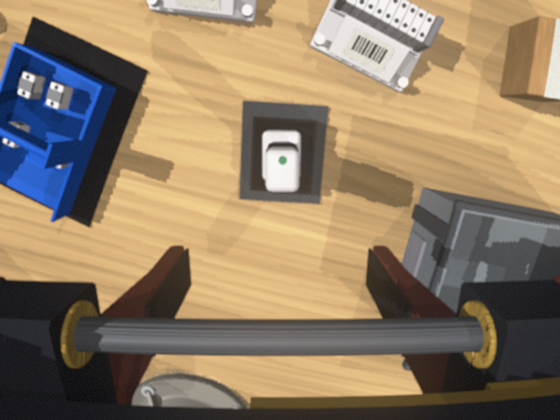

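The wrist view shows the scanner at (282,160) in its stand, centred at about (284,152). It also shows strip 2's label at (370,47), the tray at left and the hopper at right.

```bash
python3 - <<'E'
from h import *
import pickle
np.set_printoptions(precision=4,suppress=True)
c=pickle.load(open('w1.pkl','rb'))
f=c['frame'][90:215,225:345,::-1]
a=cv2.resize(f,None,fx=4.5,fy=4.5,interpolation=cv2.INTER_CUBIC)
cv2.imwrite('pics/w1z.png',a)
E
```

```text
(no output)
```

View pics/w1z.png

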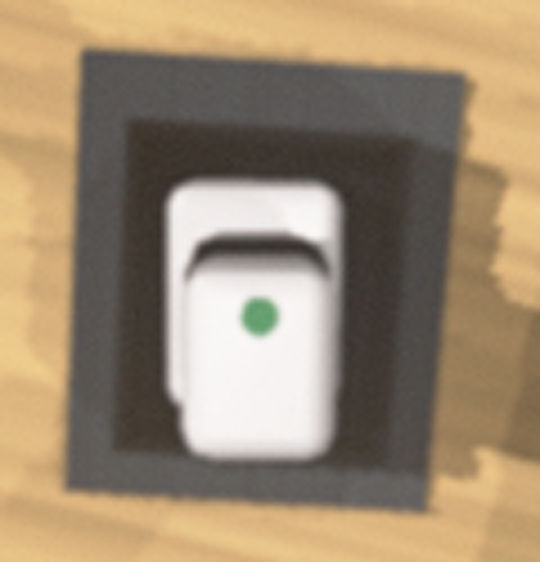

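```bash
python3 - <<'E'
from h import *
import pickle
np.set_printoptions(precision=4,suppress=True)
c=pickle.load(open('w1.pkl','rb'))
z=lambda p:(np.array(p,float)+.5)/4.5-.5+[225,90]
def show(n,p,h):
    P=onz(c,z(p),h); L=np.roll(P,-1,0)-P
    print(n,h,'len',np.linalg.norm(L,axis=1),'az',np.degrees(np.arctan2(L[:,1],L[:,0])),'mean',P.mean(0)[:2])
o=[(82,50),(466,75),(428,510),(67,490)]
for h in(0,.03):show('outer',o,h)
i=[(130,120),(413,137),(388,465),(113,450)]
for h in (.004,.03):show('inner',i,h)
show('handletop',[(186,256),(332,256),(332,460),(184,460)],.166)
show('head top',[(165,181),(345,181)],.046); show('headleft',[(165,181),(167,405)],.046)
E
```

```text
outer 0 len [0.1104 0.129  0.1105 0.1295] az [ -78.3987 -168.1523  101.8829   11.8129] mean [ 0.4956 -0.039 ]
outer 0.03 len [0.1035 0.1208 0.1035 0.1213] az [ -78.3987 -168.1523  101.8829   11.8129] mean [ 0.4983 -0.0378]
inner 0.004 len [0.0813 0.0965 0.0829 0.0966] az [ -78.156  -167.8856  101.959    11.1989] mean [ 0.4934 -0.0396]
inner 0.03 len [0.0768 0.0911 0.0783 0.0913] az [ -78.156  -167.8856  101.959    11.1989] mean [ 0.4959 -0.0386]
handletop 0.166 len [0.0279 0.0399 0.0292 0.0399] az [ -74.8294 -164.0585  105.146    14.1133] mean [ 0.4973 -0.0358]
head top 0.046 len [0.0473 0.0473] az [-74.8268 105.1732] mean [ 0.5263 -0.0284]
headleft 0.046 len [0.0597 0.0597] az [-164.9584   15.0416] mean [ 0.4913 -0.0133]
```

>>> {"fn": "carry_out", "kwargs": {
  "increments": [
    [0,0.22,0.035,0,0,0,0],
    [0,0.22,0.035,0.3,0,0,0],
    [0,0.22,0.035,0.7,0,0,0],
    [0,0.22,0.035,0.7,0,0,0],
    [0,0.22,0.035,0.7,0,0,0]
  ]
}}

```text
t: 3.08
tool_pos: [0.4974, -0.0354, 0.2491]
eef_rot: [3.114, 0.413, 0.002]
ft_force: [0.1, 0.7, 0.3]
width: 0.0878
grip_force: 0.0
```

```bash
python3 - <<'E'
from h import *
c=cam('wrist'); save(c,'w2.png')
o=robot.get_obs(); print(o['tool_pos'],o['eef_rot'])
b=np.array(o['tool_pos']); 
y=.2637;s=[.4973,-.036]
P=[]
for h,a,w in((.17,.019,.015),(.05,.03,.023)):
    for i,j in((1,1),(1,-1),(-1,-1),(-1,1)):P.append([s[0]+i*a*np.cos(y)-j*w*np.sin(y),s[1]+i*a*np.sin(y)+j*w*np.cos(y),h])
im=c['frame'][:,:,::-1].copy()
for p in proj(c,P): cv2.circle(im,tuple(int(v) for v in p),2,(0,0,255),-1)
cv2.imwrite('pics/w2.png',im)
E
```

```text
[ 0.49785804 -0.03495535  0.24961933] [3.11337682 0.41340231 0.00433143]
```

View pics/w2.png

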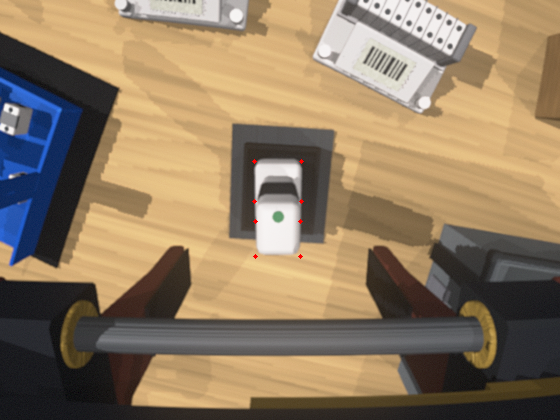

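The predicted corners (red) fall on the scanner's head and handle at (278,215), so I descend and grip.

>>> {"fn": "carry_out", "kwargs": {
  "increments": [
    [0,0,0,0.4,0,0,0],
    [0,0,0,0.7,0,0,0],
    [0,0,0,0.9,0,0,0],
    [0,0,0,0.9,0,0,0]
  ]
}}

```text
t: 3.62
tool_pos: [0.4969, -0.0343, 0.1399]
eef_rot: [3.114, 0.416, -0.001]
ft_force: [0.3, 0.9, -0.4]
width: 0.0879
grip_force: 0.0
```

>>> {"fn": "carry_out", "kwargs": {
  "increments": [
    [0,0,0,0.14,0,0,0],
    [0,0,0,0.14,0,0,0],
    [0.5,0,0,0.14,0,0,0],
    [1,0,0,0.14,0,0,0],
    [1,0,0,0.14,0,0,0],
    [1,0,0,0.14,0,0,0],
    [1,0,0,0.14,0,0,0],
    [1,0,0,0.14,0,0,0],
    [1,0,0,0.14,0,0,0]
  ]
}}

```text
t: 4.75
tool_pos: [0.4967, -0.034, 0.1227]
eef_rot: [-3.114, -0.416, 0.0]
ft_force: [-0.6, 0.2, -0.3]
width: 0.0299
grip_force: 30.0
```

>>> {"fn": "carry_out", "kwargs": {
  "increments": [
    [1,0,0,-0.3,0,0,0],
    [1,0,0,-0.6,0,0,0],
    [1,0,0,-1,0,0,0],
    [1,0,0,-1,0,0,0]
  ]
}}

```text
t: 5.25
tool_pos: [0.4988, -0.0337, 0.246]
eef_rot: [3.112, 0.416, 0.01]
ft_force: [1.4, -0.8, -3.4]
width: 0.0299
grip_force: 30.0
```

>>> {"fn": "carry_out", "kwargs": {
  "increments": [
    [1,0.5,0,-0.4,0,0,0],
    [1,1,0,-0.4,0,0,0],
    [1,1,0,-0.4,0,0,0],
    [1,1,0,-0.4,0,0,0],
    [1,1,0,-0.4,0,0,0]
  ]
}}

```text
t: 5.88
tool_pos: [0.611, -0.003, 0.2896]
eef_rot: [3.114, 0.416, -0.004]
ft_force: [0.4, 0.4, -3.6]
width: 0.0299
grip_force: 30.0
```

```bash
python3 - <<'E'
from h import *
import pickle
c=cam('wrist'); save(c,'w3.png'); pickle.dump(c,open('w3.pkl','wb'))
o=robot.get_obs(); print(o['tool_pos'],o['eef_rot'],o['width'],o['qpos'])
E
```

```text
[ 0.61114536 -0.00309102  0.29008958] [ 3.11340024e+00  4.15456485e-01 -3.09468698e-03] 0.030103701736106443 [ 0.29502494  0.38007262 -0.5172315   1.62915792  0.19964523  1.18727023
 -1.57242614]
```

View pics/w3.png

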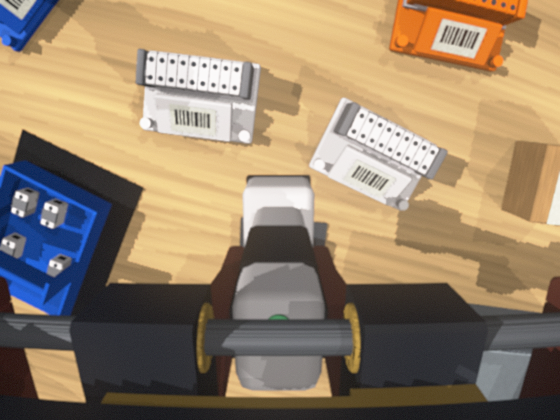

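The view shows both white strips: label 1 at about (193,120) and label 2 at about (370,177). The scanner is held straight at (278,250).

```bash
cat >> h.py <<'E'
def label(c,guess,r=28,dbg=None,zl=.036):
    """paper label of a strip near pixel guess -> centre, yaw (long side horizontal at height zl)"""
    u,v=[int(round(x)) for x in guess]
    f=c['frame'][v-r:v+r,u-r:u+r].astype(int)
    hsv=cv2.cvtColor(f.astype(np.uint8),cv2.COLOR_RGB2HSV)
    out={}
    dark=(f.max(2)<100).astype(np.uint8)
    warm=((f[:,:,0]-f[:,:,2]>14)&(f[:,:,0]-f[:,:,2]<60)&(f[:,:,0]>110)).astype(np.uint8)
    for nm,m,k in(('bar',dark,5),('paper',cv2.morphologyEx(warm|dark,cv2.MORPH_OPEN,np.ones((3,3),np.uint8)),3)):
        m=cv2.morphologyEx(m,cv2.MORPH_CLOSE,np.ones((k,k),np.uint8))
        n,l,s,ce=cv2.connectedComponentsWithStats(m)
        best=[i for i in range(1,n) if s[i,4]>60]
        if not best: continue
        i=min(best,key=lambda i:np.hypot(*(ce[i]-r)))
        cn=max(cv2.findContours((l==i).astype(np.uint8),0,2)[0],key=cv2.contourArea)
        rc=cv2.minAreaRect(cn); bp=cv2.boxPoints(rc)+[u-r,v-r]
        # long axis
        e=[(bp[j]+bp[(j+1)%4])/2 for j in range(4)]
        A,B=(e[0],e[2]) if np.hypot(*(e[0]-e[2]))>np.hypot(*(e[1]-e[3])) else (e[1],e[3])
        P=onz(c,[A,B],zl); d=P[0]-P[1]; d=d if d[1]>0 else -d
        out[nm]=(onz(c,[bp.mean(0)],zl)[0],np.arctan2(-d[0],d[1]),np.linalg.norm(d),bp.mean(0))
    return out
E
python3 - <<'E'
from h import *
import pickle
np.set_printoptions(precision=4,suppress=True)
c=pickle.load(open('w3.pkl','rb'))
for g in((193,120),(370,177)):
    for k,v in label(c,g).items(): print(k,v)
print(c['frame'][120,160:225:4].tolist())
w2=dict(robot.read_camera('top'))
for p in((247.2,188.5),(310.5,192)): print(label(w2,p,9))
P=onz(c,[(147,123),(244,136),(320,163),(403,204)],.02);print(P, np.linalg.norm(P[0]-P[1]),np.linalg.norm(P[2]-P[3]))
E
```

```text
[[236, 233, 232], [237, 233, 232], [236, 231, 230], [228, 226, 216], [82, 78, 75], [143, 142, 132], [143, 141, 133], [91, 88, 84], [165, 163, 152], [67, 63, 59], [137, 135, 126], [150, 148, 141], [98, 94, 90], [229, 227, 217], [211, 204, 202], [236, 232, 231], [235, 231, 229]]
{'bar': (array([0.6571, 0.1089, 0.036 ]), np.float64(-0.002978453339475899), np.float64(0.05591645080567345), array([246.5, 187.5])), 'paper': (array([0.6571, 0.1089, 0.036 ]), np.float64(-0.002978453339475899), np.float64(0.05591645080567345), array([246.5, 187.5]))}
{'bar': (array([ 0.6431, -0.0979,  0.036 ]), np.float64(-0.0032050309214423896), np.float64(0.055635806849859894), array([309.5, 191.5])), 'paper': (array([ 0.6431, -0.0946,  0.036 ]), np.float64(1.560758651082165), np.float64(0.0566013715881131), array([308.5, 191.5]))}
[[ 0.6349  0.1588  0.02  ]
 [ 0.6489  0.047   0.02  ]
 [ 0.6421 -0.0459  0.02  ]
 [ 0.6217 -0.1579  0.02  ]] 0.1126538422545612 0.11387194642235522
```

```bash
python3 - <<'E'
s=open('h.py').read()
s=s.replace("f.max(2)<100","f.max(2)<150").replace("(f[:,:,0]-f[:,:,2]>14)&(f[:,:,0]-f[:,:,2]<60)&(f[:,:,0]>110)","(g:=cv2.GaussianBlur(f.astype(np.float32),(5,5),0))[:,:,0]-g[:,:,2]>7.5")
open('h.py','w').write(s)
E
python3 - <<'E'
from h import *
import pickle
np.set_printoptions(precision=4,suppress=True)
c=pickle.load(open('w3.pkl','rb'))
ims=[]
for g in((193,120),(370,177)):
    for k,v in label(c,g).items(): print(k,v)
    u,v=g; f=c['frame'][v-50:v+50,u-65:u+65,::-1]
    ims.append(cv2.resize(f,None,fx=5,fy=5,interpolation=cv2.INTER_CUBIC)[:, :])
cv2.imwrite('pics/w3z.png',cv2.resize(np.vstack(ims),None,fx=.6,fy=.6))
E
```

```text
bar (array([0.654 , 0.1055, 0.036 ]), np.float64(0.10877560153465779), np.float64(0.03968779453311095), array([192.0183, 118.3777]))
paper (array([0.6482, 0.1037, 0.036 ]), np.float64(0.2547177900971052), np.float64(0.06099135856703206), array([192.5, 124. ]))
bar (array([ 0.6427, -0.1028,  0.036 ]), np.float64(-0.1582868672965601), np.float64(0.03983160829828708), array([369.4094, 177.6926]))
paper (array([ 0.6385, -0.1043,  0.036 ]), np.float64(0.27010094030738013), np.float64(0.06358455626483735), array([369.5, 181.5]))
```

View pics/w3z.png

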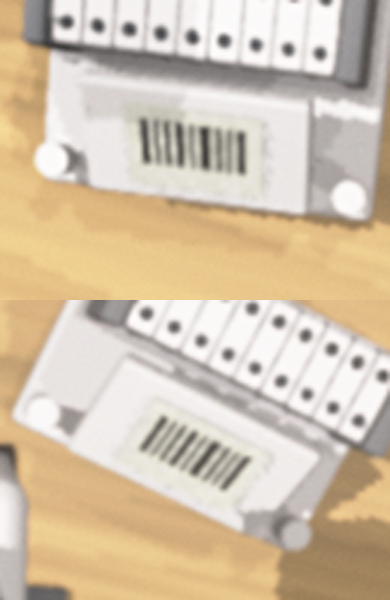

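```bash
cat >> h.py <<'E'
def go(pos,Rt):
    o=robot.get_obs(); R0=R.from_rotvec(o['eef_rot'])
    d=R0.inv().apply(np.array(pos)-o['tool_pos'])/.12; w=(R0.inv()*Rt).as_rotvec()/np.pi
    print('incr',np.round(d,3),np.round(w,4),'| target',np.round(pos,4),'now',np.round(o['tool_pos'],4)); return d,w
def scanpose(L,yaw,lean=.5,x=None,off=.1187,dist=.07):
    n=np.array([-np.sin(lean)*np.cos(yaw),-np.sin(lean)*np.sin(yaw),np.cos(lean)])
    if x is None: x=np.array([np.cos(yaw),np.sin(yaw),0])
    z=-n; x=x-z*(x@z); x/=np.linalg.norm(x)
    return np.array(L)+(dist+off)*n, R.from_matrix(np.c_[x,np.cross(z,x),z])
E
python3 - <<'E'
from h import *
import pickle
np.set_printoptions(precision=4,suppress=True)
c=pickle.load(open('w3.pkl','rb'))
L=onz(c,[(192.8,119.1),(370,178.4)],.036);print(L)
go(*scanpose(L[0],.11))
E
```

```text
[[ 0.6535  0.1045  0.036 ]
 [ 0.6421 -0.1037  0.036 ]]
incr [-0.17 -0.89  0.74] [-0.0122  0.1592  0.0484] | target [0.5635 0.0946 0.2016] now [ 0.6114 -0.0031  0.2905]
```

>>> {"fn": "carry_out", "kwargs": {
  "increments": [
    [1,-0.05,-0.3,0.1,-0.004,0.05,0.016],
    [1,-0.1,-0.6,0.4,-0.008,0.1,0.032],
    [1,-0.17,-0.89,0.74,-0.0122,0.159,0.048],
    [1,-0.17,-0.89,0.74,-0.0122,0.159,0.048],
    [1,-0.17,-0.89,0.74,-0.0122,0.159,0.048],
    [1,-0.17,-0.89,0.74,-0.0122,0.159,0.048],
    [1,-0.17,-0.89,0.74,-0.0122,0.159,0.048]
  ]
}}

```text
t: 6.85
tool_pos: [0.5663, 0.0946, 0.2033]
eef_rot: [-3.012, -0.166, -0.773]
ft_force: [0.1, -0.0, -2.6]
width: 0.0299
grip_force: 30.0
```

```bash
python3 - <<'E'
from h import *
import pickle
np.set_printoptions(precision=4,suppress=True)
w=cam('wrist'); save(w,'w4.png'); pickle.dump(w,open('w4.pkl','wb'))
L=np.array([0.6535,0.1045,0.036]); print(proj(w,L))
go(*scanpose(L,.11))
im=w['frame'][:,:,::-1].copy(); u,v=proj(w,L)[0]; cv2.drawMarker(im,(int(u),int(v)),(0,0,255),0,8); cv2.imwrite('pics/w4.png',im)
E
```

```text
[[277.2743 198.0595]]
incr [-0.025 -0.002  0.001] [-0.0001 -0.0007 -0.    ] | target [0.5636 0.0946 0.2016] now [0.5662 0.0946 0.2031]
```

View pics/w4.png

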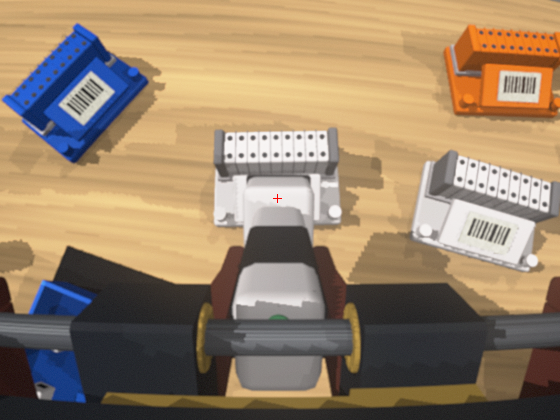

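The scanner covers label 1. Strip 1's knobs at (220,215) and (335,212) are centred on the tool line, so I make a 3 mm correction and hold.

>>> {"fn": "carry_out", "kwargs": {
  "increments": [
    [1,-0.025,0,0,0,0,0],
    [1,-0.025,0,0,0,0,0],
    [1,-0.025,0,0,0,0,0],
    [1,-0.025,0,0,0,0,0],
    [1,-0.025,0,0,0,0,0],
    [1,-0.025,0,0,0,0,0],
    [1,-0.025,0,0,0,0,0],
    [1,-0.025,0,0,0,0,0],
    [1,-0.025,0,0,0,0,0],
    [1,-0.025,0,0,0,0,0]
  ]
}}

```text
t: 8.15
tool_pos: [0.5622, 0.095, 0.2006]
eef_rot: [-3.012, -0.168, -0.77]
ft_force: [-0.9, -0.4, -3.2]
width: 0.0302
grip_force: 30.0
```

>>> {"fn": "carry_out", "kwargs": {
  "increments": [
    [1,0,0,0,0,0,0],
    [1,0,0,0,0,0,0],
    [1,0,0,0,0,0,0],
    [1,0,0,0,0,0,0],
    [1,0,0,0,0,0,0],
    [1,0,0,0,0,0,0],
    [1,0,0,0,0,0,0],
    [1,0,0,0,0,0,0],
    [1,0,0,0,0,0,0],
    [1,0,0,0,0,0,0]
  ]
}}

```text
t: 9.4
tool_pos: [0.5622, 0.095, 0.2006]
eef_rot: [-3.012, -0.168, -0.77]
ft_force: [0.2, 0.5, -2.3]
width: 0.0298
grip_force: 30.0
```

>>> {"fn": "carry_out", "kwargs": {
  "increments": [
    [1,0,0,0,0,0,0],
    [1,0,0,0,0,0,0],
    [1,0,0,0,0,0,0],
    [1,0,0,0,0,0,0],
    [1,0,0,0,0,0,0],
    [1,0,0,0,0,0,0],
    [1,0,0,0,0,0,0],
    [1,0,0,0,0,0,0]
  ]
}}

```text
t: 10.4
tool_pos: [0.5622, 0.095, 0.2006]
eef_rot: [-3.012, -0.169, -0.77]
ft_force: [-1.0, 0.8, -2.7]
width: 0.0298
grip_force: 30.0
```

```bash
python3 - <<'E'
from h import *
import pickle
np.set_printoptions(precision=4,suppress=True)
w=cam('wrist'); save(w,'w5.png'); pickle.dump(w,open('w5.pkl','wb'))
go(*scanpose([0.6535,0.1045,0.036],.11))
p=proj(w,[.6421,-.1037,.036])[0]; print(p)
for k,v in label(w,p).items(): print(k,v)
t=cam('top'); save(t,'t5.png')
print(np.abs(t['frame'].astype(int)-cv2.imread('pics/top0.png')[:,:,::-1])[160:205,280:340].mean())
E
```

```text
incr [ 0.014  0.005 -0.002] [-0.0003 -0.0002  0.0005] | target [0.5636 0.0946 0.2016] now [0.5622 0.095  0.2006]
[490.8228 228.025 ]
bar (array([ 0.6432, -0.1033,  0.036 ]), np.float64(-0.1655126502439471), np.float64(0.039350958940570016), array([490.4057, 226.8302]))
paper (array([ 0.641 , -0.1023,  0.036 ]), np.float64(-0.16946167449669788), np.float64(0.05495418633256602), array([489.5054, 228.9358]))
9.923086419753087
```

```bash
python3 - <<'E'
from h import *
go(*scanpose([0.642,-0.1033,0.036],-.172))
E
```

```text
incr [-0.213  1.505 -0.126] [-0.0434 -0.0002  0.0792] | target [ 0.5529 -0.0878  0.2016] now [0.5622 0.095  0.2006]
```

>>> {"fn": "carry_out", "kwargs": {
  "increments": [
    [1,-0.1,0.3,-0.1,0,0,0],
    [1,-0.1,0.75,-0.1,0,0,0],
    [1,-0.1,0.75,-0.1,0,0,0],
    [1,-0.1,0.75,-0.1,0,0,0]
  ]
}}

```text
t: 11.0
tool_pos: [0.5561, 0.0033, 0.2054]
eef_rot: [-3.013, -0.166, -0.77]
ft_force: [0.0, 0.8, -2.1]
width: 0.0299
grip_force: 30.0
```

>>> {"fn": "carry_out", "kwargs": {
  "increments": [
    [1,-0.113,0.4,-0.026,-0.02,0,0.04],
    [1,-0.113,0.755,-0.026,-0.0434,0,0.079],
    [1,-0.113,0.755,-0.026,-0.0434,0,0.079],
    [1,-0.113,0.755,-0.026,-0.0434,0,0.079],
    [1,-0.113,0.755,-0.026,-0.0434,0,0.079],
    [1,-0.113,0.755,-0.026,-0.0434,0,0.079]
  ]
}}

```text
t: 11.75
tool_pos: [0.5529, -0.0868, 0.2016]
eef_rot: [2.993, -0.254, 0.765]
ft_force: [0.0, -0.8, -3.1]
width: 0.0303
grip_force: 30.0
```

```bash
python3 - <<'E'
from h import *
import pickle
w=cam('wrist'); pickle.dump(w,open('w6.pkl','wb'))
L=np.array([0.642,-0.1033,0.036])
go(*scanpose(L,-.172))
im=w['frame'][:,:,::-1].copy(); u,v=proj(w,L)[0]; cv2.drawMarker(im,(int(u),int(v)),(0,0,255),0,8); cv2.imwrite('pics/w6.png',im)
E
```

```text
incr [0.001 0.005 0.   ] [-0.0002 -0.0002  0.0005] | target [ 0.5529 -0.0878  0.2016] now [ 0.5529 -0.0872  0.2016]
```

View pics/w6.png

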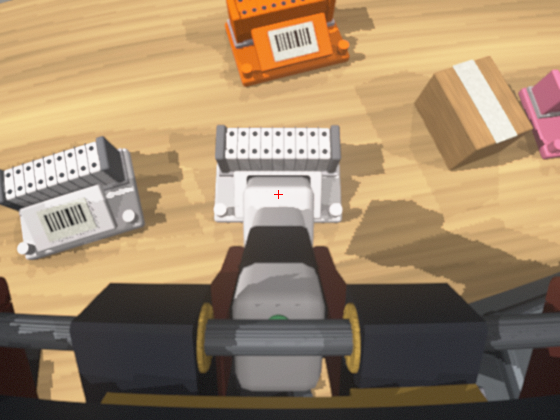

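Strip 2 is square and centred, with knobs at (220,211) and (336,210). I hold here.

>>> {"fn": "carry_out", "kwargs": {
  "increments": [
    [1,0,0,0,0,0,0],
    [1,0,0,0,0,0,0],
    [1,0,0,0,0,0,0],
    [1,0,0,0,0,0,0],
    [1,0,0,0,0,0,0],
    [1,0,0,0,0,0,0],
    [1,0,0,0,0,0,0],
    [1,0,0,0,0,0,0],
    [1,0,0,0,0,0,0],
    [1,0,0,0,0,0,0]
  ]
}}

```text
t: 13.05
tool_pos: [0.5529, -0.0878, 0.2016]
eef_rot: [2.992, -0.257, 0.765]
ft_force: [0.0, 0.1, -2.5]
width: 0.0297
grip_force: 30.0
```

>>> {"fn": "carry_out", "kwargs": {
  "increments": [
    [1,0,0,0,0,0,0],
    [1,0,0,0,0,0,0],
    [1,0,0,0,0,0,0],
    [1,0,0,0,0,0,0],
    [1,0,0,0,0,0,0],
    [1,0,0,0,0,0,0],
    [1,0,0,0,0,0,0],
    [1,0,0,0,0,0,0],
    [1,0,0,0,0,0,0],
    [1,0,0,0,0,0,0]
  ]
}}

```text
t: 14.3
tool_pos: [0.5529, -0.0878, 0.2016]
eef_rot: [2.992, -0.257, 0.765]
ft_force: [0.5, -0.8, -2.6]
width: 0.03
grip_force: 30.0
```

```bash
python3 - <<'E'
from h import *
import pickle
np.set_printoptions(precision=4,suppress=True)
w=cam('wrist'); save(w,'w7.png'); t=cam('top'); save(t,'t7.png')
a=cv2.imread('pics/w6.png').astype(int);b=cv2.imread('pics/w7.png').astype(int)
print('moved px',(np.abs(a-b).max(2)>40).sum())
# white strips from the top view
hsv=cv2.cvtColor(t['frame'],cv2.COLOR_RGB2HSV); print(robot.get_obs()['qpos'])
# rim corners guess + hopper axes
P=onz(t,[(430,247),(444,245),(450,275),(436,277)],.128); print(P)
# view pose target: above hopper, tool down
go([.42,-.33,.33],R.from_rotvec([3.1134,.4154,-.003]))
E
```

```text
moved px 3260
[ 0.2654  0.1616 -0.289   2.2233  0.4648  0.2981 -2.1641]
[[ 0.4572 -0.4485  0.128 ]
 [ 0.4632 -0.4899  0.128 ]
 [ 0.3754 -0.502   0.128 ]
 [ 0.3695 -0.4611  0.128 ]]
incr [-0.142  2.178 -1.297] [ 0.0346 -0.1573 -0.1361] | target [ 0.42 -0.33  0.33] now [ 0.5529 -0.0878  0.2016]
```

```bash
python3 - <<'E'
from h import *
a=cv2.imread('pics/w6.png').astype(int);b=cv2.imread('pics/w7.png').astype(int)
d=(np.abs(a-b).max(2)>40).astype(np.uint8); n,l,s,c=cv2.connectedComponentsWithStats(cv2.dilate(d,np.ones((5,5))))
print([list(x) for x in s[1:] if x[4]>300])
a=cv2.imread('pics/t5.png').astype(int);b=cv2.imread('pics/t7.png').astype(int)
cv2.imwrite('pics/cmp.png',np.vstack([cv2.imread('pics/w7.png')[100:300,:],cv2.resize(cv2.imread('pics/t7.png')[150:310,150:460],(560,290))]))
E
```

```text
[[np.int32(222), np.int32(0), np.int32(17), np.int32(51), np.int32(504)], [np.int32(235), np.int32(0), np.int32(71), np.int32(20), np.int32(472)], [np.int32(264), np.int32(19), np.int32(58), np.int32(45), np.int32(1315)], [np.int32(450), np.int32(58), np.int32(70), np.int32(87), np.int32(1356)], [np.int32(222), np.int32(123), np.int32(15), np.int32(38), np.int32(375)], [np.int32(318), np.int32(126), np.int32(15), np.int32(34), np.int32(340)], [np.int32(101), np.int32(134), np.int32(27), np.int32(38), np.int32(334)], [np.int32(0), np.int32(139), np.int32(102), np.int32(122), np.int32(3353)], [np.int32(210), np.int32(152), np.int32(14), np.int32(70), np.int32(479)], [np.int32(95), np.int32(183), np.int32(21), np.int32(46), np.int32(337)], [np.int32(41), np.int32(202), np.int32(48), np.int32(32), np.int32(976)]]
```

View pics/cmp.png

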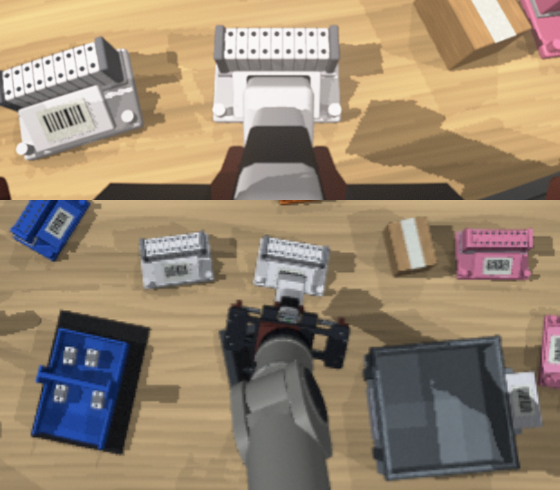

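Nothing has been knocked: the differences come from a 1 mm settle. Strips are at their places and the hopper label plate is at right. Now I move over the hopper to measure its label.

>>> {"fn": "carry_out", "kwargs": {
  "increments": [
    [1,-0.05,0.2,-0.43,0,0,0],
    [1,-0.05,0.73,-0.43,0,0,0],
    [1,-0.05,0.73,-0.43,0,0,0],
    [1,-0.05,0.73,-0.43,0,0,0]
  ]
}}

```text
t: 14.9
tool_pos: [0.5078, -0.1704, 0.244]
eef_rot: [2.991, -0.262, 0.764]
ft_force: [0.5, 0.2, -2.3]
width: 0.0298
grip_force: 30.0
```

>>> {"fn": "carry_out", "kwargs": {
  "increments": [
    [1,-0.05,0.73,-0.43,0,0,0],
    [1,-0.05,0.73,-0.43,0,0,0],
    [1,-0.05,0.73,-0.43,0,0,0]
  ]
}}

```text
t: 15.28
tool_pos: [0.4635, -0.2526, 0.2879]
eef_rot: [2.988, -0.263, 0.767]
ft_force: [0.3, -0.4, -2.0]
width: 0.0301
grip_force: 30.0
```

>>> {"fn": "carry_out", "kwargs": {
  "increments": [
    [1,-0.05,0.4,-0.43,0.01,-0.05,-0.04],
    [1,-0.05,0.72,-0.43,0.02,-0.1,-0.08],
    [1,-0.05,0.72,-0.43,0.0346,-0.157,-0.136],
    [1,-0.05,0.72,-0.43,0.0346,-0.157,-0.136],
    [1,-0.05,0.72,-0.43,0.0346,-0.157,-0.136],
    [1,-0.05,0.72,-0.43,0.0346,-0.157,-0.136]
  ]
}}

```text
t: 16.02
tool_pos: [0.4197, -0.3293, 0.3283]
eef_rot: [3.113, 0.414, -0.0]
ft_force: [-0.2, 0.4, -2.3]
width: 0.0299
grip_force: 30.0
```

```bash
python3 - <<'E'
from h import *
import pickle
np.set_printoptions(precision=4,suppress=True)
w=cam('wrist'); save(w,'w8.png'); pickle.dump(w,open('w8.pkl','wb'))
p=proj(w,[.416,-.48,.128])[0]; print(p, robot.get_obs()['qpos'])
for k,v in label(w,p,35,zl=.128).items(): print(k,v)
E
```

```text
[416.7425 232.4175] [ 0.7613  0.1822 -0.2446  1.77    0.0484  1.1948 -0.804 ]
bar (array([ 0.4202, -0.4782,  0.128 ]), np.float64(-1.4562715221848497), np.float64(0.03918144185658601), array([416.6205, 228.2422]))
paper (array([ 0.4169, -0.4794,  0.128 ]), np.float64(-1.1983208182788911), np.float64(0.07570831366076351), array([416.5, 231.5]))
```

View pics/w8.png

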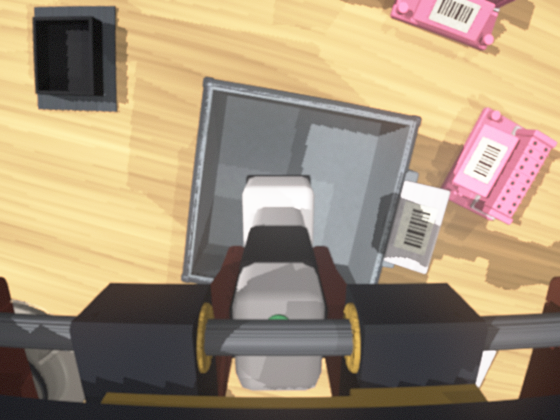

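The hopper label's barcode is at (417,228). The rim corners are at about (207,78), (420,118) and (184,278), and the empty stand is at (75,57).

```bash
python3 - <<'E'
from h import *
import pickle
np.set_printoptions(precision=4,suppress=True)
w=pickle.load(open('w8.pkl','rb'))
P=onz(w,[(207,78),(420,118),(184,279)],.11); print(P)
d1=P[1]-P[0];d2=P[0]-P[2]; print(np.linalg.norm(d1),np.linalg.norm(d2),np.arctan2(d1[1],d1[0]),np.arctan2(d2[1],d2[0])-np.pi/2)
C=(P[1]+P[2])/2; y=(np.arctan2(d1[1],d1[0])+np.arctan2(d2[1],d2[0])-np.pi)/2+0
y=np.arctan2(d1[1],d1[0]); print('centre',C,y,'label pred',C[:2]+.125*np.array([np.cos(y),np.sin(y)]))
Q=onz(w,[(34,22),(103,18),(102,97),(37,97)],.03); print('stand',Q.mean(0),np.linalg.norm(np.roll(Q,-1,0)-Q,axis=1))
L=[.420,-.4775,.128]; x0=R.from_rotvec(robot.get_obs()['eef_rot']).apply([1,0,0])
pos,Rt=scanpose(L,-1.46,x=x0); go(pos,Rt)
E
```

```text
[[ 0.5071 -0.2348  0.11  ]
 [ 0.5269 -0.4492  0.11  ]
 [ 0.292  -0.2553  0.11  ]]
0.21530893257302625 0.21610015986859368 -1.478915897860319 -1.4758604051412105
centre [ 0.4094 -0.3522  0.11  ] -1.478915897860319 label pred [ 0.4209 -0.4767]
stand [ 0.4934 -0.0464  0.03  ] [0.0893 0.0917 0.0863 0.0897]
incr [-0.2    0.445  0.291] [-0.1572 -0.0227  0.0057] | target [ 0.41   -0.3876  0.2936] now [ 0.4193 -0.3297  0.3285]
```

>>> {"fn": "carry_out", "kwargs": {
  "increments": [
    [1,-0.07,0.15,0.1,-0.05,-0.008,0.002],
    [1,-0.14,0.3,0.2,-0.1,-0.016,0.004],
    [1,-0.2,0.445,0.29,-0.157,-0.0227,0.0057],
    [1,-0.2,0.445,0.29,-0.157,-0.0227,0.0057],
    [1,-0.2,0.445,0.29,-0.157,-0.0227,0.0057],
    [1,-0.2,0.445,0.29,-0.157,-0.0227,0.0057],
    [1,-0.2,0.445,0.29,-0.157,-0.0227,0.0057]
  ]
}}

```text
t: 16.95
tool_pos: [0.4106, -0.3887, 0.2948]
eef_rot: [2.623, 0.323, -0.007]
ft_force: [-0.0, -0.1, -2.2]
width: 0.0299
grip_force: 30.0
```

```bash
python3 - <<'E'
from h import *
import pickle
np.set_printoptions(precision=4,suppress=True)
w=cam('wrist'); save(w,'w9.png')
L=[.4205,-.477,.128]; x0=R.from_rotvec([3.1134,.4154,-.003]).apply([1,0,0])
pos,Rt=scanpose(L,-1.47,x=x0); go(pos,Rt); print(proj(w,L))
for k,v in label(w,proj(w,L)[0],35,zl=.128).items(): print(k,v)
E
```

```text
incr [ 0.011 -0.013  0.002] [-0.0002 -0.0016 -0.0007] | target [ 0.4114 -0.387   0.2936] now [ 0.4105 -0.3885  0.2946]
[[275.3171 193.6339]]
bar (array([ 0.4319, -0.473 ,  0.128 ]), np.float64(0.14369742444573935), np.float64(0.07451743722370265), array([274.5, 181.5]))
paper (array([ 0.442 , -0.4849,  0.128 ]), np.float64(0.15610957223592617), np.float64(0.0478284315866145), array([287.5, 173. ]))
```

View pics/w9.png

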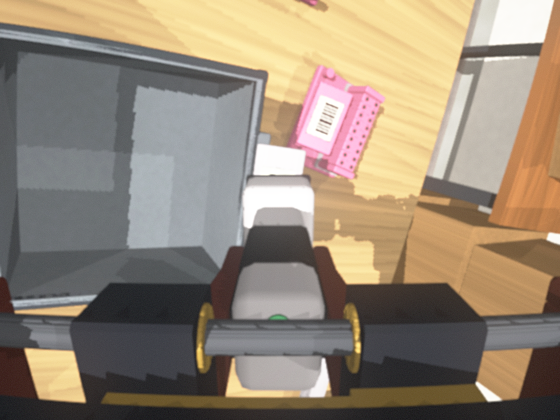

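The scanner's head covers the hopper label; the white plate's top edge shows at (280,160), right behind the head. I correct by about 1.5 mm and hold.

>>> {"fn": "carry_out", "kwargs": {
  "increments": [
    [1,0.011,-0.013,0,0,-0.0016,0],
    [1,0.011,-0.013,0,0,-0.0016,0],
    [1,0.011,-0.013,0,0,-0.0016,0],
    [1,0.011,-0.013,0,0,-0.0016,0],
    [1,0.011,-0.013,0,0,-0.0016,0],
    [1,0.011,-0.013,0,0,-0.0016,0],
    [1,0.011,-0.013,0,0,-0.0016,0],
    [1,0.011,-0.013,0,0,-0.0016,0],
    [1,0.011,-0.013,0,0,-0.0016,0],
    [1,0.011,-0.013,0,0,-0.0016,0]
  ]
}}

```text
t: 18.25
tool_pos: [0.4112, -0.3864, 0.2933]
eef_rot: [2.622, 0.324, -0.015]
ft_force: [-0.6, 0.2, -3.0]
width: 0.03
grip_force: 30.0
```

>>> {"fn": "carry_out", "kwargs": {
  "increments": [
    [1,0,0,0,0,0,0],
    [1,0,0,0,0,0,0],
    [1,0,0,0,0,0,0],
    [1,0,0,0,0,0,0],
    [1,0,0,0,0,0,0],
    [1,0,0,0,0,0,0],
    [1,0,0,0,0,0,0],
    [1,0,0,0,0,0,0],
    [1,0,0,0,0,0,0],
    [1,0,0,0,0,0,0]
  ]
}}

```text
t: 19.5
tool_pos: [0.4112, -0.3864, 0.2933]
eef_rot: [2.622, 0.324, -0.015]
ft_force: [0.1, -0.3, -3.2]
width: 0.0299
grip_force: 30.0
```

>>> {"fn": "carry_out", "kwargs": {
  "increments": [
    [1,0,0,0,0,0,0],
    [1,0,0,0,0,0,0],
    [1,0,0,0,0,0,0],
    [1,0,0,0,0,0,0],
    [1,0,0,0,0,0,0],
    [1,0,0,0,0,0,0],
    [1,0,0,0,0,0,0],
    [1,0,0,0,0,0,0]
  ]
}}

```text
t: 20.5
tool_pos: [0.4112, -0.3864, 0.2933]
eef_rot: [2.622, 0.324, -0.015]
ft_force: [0.8, -0.7, -2.9]
width: 0.03
grip_force: 30.0
```

```bash
python3 - <<'E'
from h import *
o=robot.get_obs()
go([.4965,-.036,.29],R.from_rotvec([3.1134,.4154,-.003]))
E
```

```text
incr [ 1.351 -2.329 -1.334] [ 0.1571  0.024  -0.0063] | target [ 0.4965 -0.036   0.29  ] now [ 0.4112 -0.3864  0.2933]
```

>>> {"fn": "carry_out", "kwargs": {
  "increments": [
    [1,0.2,-0.3,-0.3,0.04,0.006,-0.002],
    [1,0.45,-0.78,-0.5,0.08,0.012,-0.003],
    [1,0.45,-0.78,-0.5,0.157,0.024,-0.0063],
    [1,0.45,-0.78,-0.5,0.157,0.024,-0.0063],
    [1,0.45,-0.78,-0.5,0.157,0.024,-0.0063],
    [1,0.45,-0.78,-0.5,0.157,0.024,-0.0063]
  ]
}}

```text
t: 21.25
tool_pos: [0.4391, -0.2657, 0.2976]
eef_rot: [3.112, 0.416, -0.004]
ft_force: [0.1, 1.0, -3.3]
width: 0.0298
grip_force: 30.0
```

```bash
python3 - <<'E'
from h import *
go([.4965,-.036,.29],R.from_rotvec([3.1134,.4154,-.003]))
E
```

```text
incr [ 0.965 -1.721  0.059] [0.0004 0.0002 0.0002] | target [ 0.4965 -0.036   0.29  ] now [ 0.4391 -0.2657  0.2976]
```

>>> {"fn": "carry_out", "kwargs": {
  "increments": [
    [1,0.48,-0.86,0.03,0,0,0],
    [1,0.48,-0.86,0.03,0,0,0],
    [1,0.48,-0.86,0.03,0,0,0]
  ]
}}

```text
t: 21.62
tool_pos: [0.4687, -0.1456, 0.2943]
eef_rot: [3.111, 0.431, -0.001]
ft_force: [0.4, -0.7, -3.3]
width: 0.0302
grip_force: 30.0
```

>>> {"fn": "carry_out", "kwargs": {
  "increments": [
    [1,0.48,-0.86,0.03,0,0,0],
    [1,0.48,-0.86,0.03,0,0,0],
    [1,0.48,-0.86,0.03,0,0,0],
    [1,0.48,-0.86,0.03,0,0,0]
  ]
}}

```text
t: 22.12
tool_pos: [0.4959, -0.0375, 0.2902]
eef_rot: [3.112, 0.416, -0.003]
ft_force: [0.7, -1.3, -2.7]
width: 0.0299
grip_force: 30.0
```

```bash
python3 - <<'E'
from h import *
go([.4967,-.0352,.125],R.from_rotvec([3.1139,.4159,0]))
E
```

```text
incr [ 0.015 -0.019  1.376] [0.0006 0.0008 0.    ] | target [ 0.4967 -0.0352  0.125 ] now [ 0.4959 -0.0375  0.2902]
```

>>> {"fn": "carry_out", "kwargs": {
  "increments": [
    [1,0.015,-0.019,0.2,0,0,0],
    [1,0.015,-0.019,0.6,0,0,0],
    [1,0.015,-0.019,0.9,0,0,0],
    [1,0.015,-0.019,0.9,0,0,0]
  ]
}}

```text
t: 22.62
tool_pos: [0.4949, -0.0361, 0.1801]
eef_rot: [3.114, 0.412, -0.012]
ft_force: [0.5, -0.3, -1.7]
width: 0.0298
grip_force: 30.0
```

>>> {"fn": "carry_out", "kwargs": {
  "increments": [
    [1,0,0,0.2,0,0,0],
    [1,0,0,0.4,0,0,0],
    [1,0,0,0.46,0,0,0],
    [1,0,0,0.46,0,0,0],
    [1,0,0,0.46,0,0,0]
  ]
}}

```text
t: 23.25
tool_pos: [0.4981, -0.0344, 0.1284]
eef_rot: [3.113, 0.415, 0.001]
ft_force: [-1.0, -0.1, -3.9]
width: 0.0301
grip_force: 30.0
```

>>> {"fn": "carry_out", "kwargs": {
  "increments": [
    [1,0,0,0.01,0,0,0],
    [1,0,0,0.01,0,0,0],
    [1,0,0,0.01,0,0,0],
    [1,0,0,0.01,0,0,0]
  ]
}}

```text
t: 23.75
tool_pos: [0.4971, -0.0342, 0.1259]
eef_rot: [3.113, 0.416, -0.003]
ft_force: [0.1, -0.4, -3.3]
width: 0.0297
grip_force: 30.0
```

>>> {"fn": "carry_out", "kwargs": {
  "increments": [
    [1,0,0,0.02,0,0,0],
    [1,0,0,0.024,0,0,0],
    [1,0,0,0.024,0,0,0],
    [1,0,0,0.024,0,0,0],
    [1,0,0,0.024,0,0,0]
  ]
}}

```text
t: 24.38
tool_pos: [0.4971, -0.0342, 0.123]
eef_rot: [3.113, 0.416, -0.003]
ft_force: [-0.3, -0.3, -3.0]
width: 0.0301
grip_force: 30.0
```

>>> {"fn": "carry_out", "kwargs": {
  "increments": [
    [1,0,0,0.005,0,0,0],
    [1,0,0,0.005,0,0,0],
    [0.5,0,0,0.005,0,0,0],
    [0,0,0,0.005,0,0,0],
    [0,0,0,0.005,0,0,0],
    [0,0,0,0.005,0,0,0],
    [0,0,0,0.005,0,0,0]
  ]
}}

```text
t: 25.25
tool_pos: [0.4971, -0.0342, 0.1224]
eef_rot: [3.113, 0.415, -0.003]
ft_force: [0.1, -0.6, 0.4]
width: 0.0767
grip_force: 0.0
```

>>> {"fn": "carry_out", "kwargs": {
  "increments": [
    [0,0,0,-0.3,0,0,0],
    [0,0,0,-0.7,0,0,0],
    [0,0,0,-1,0,0,0],
    [0,0,0,-1,0,0,0],
    [0,0,0,-1,0,0,0]
  ]
}}

```text
t: 25.88
tool_pos: [0.4967, -0.0342, 0.2416]
eef_rot: [3.113, 0.415, -0.005]
ft_force: [-0.7, -0.4, -0.2]
width: 0.0877
grip_force: 0.0
```

```bash
python3 - <<'E'
from h import *
import pickle
c=cam('wrist'); save(c,'w10.png')
a=c['frame'][100:270,200:360,::-1]; cv2.imwrite('pics/w10z.png',cv2.resize(a,None,fx=3,fy=3))
# handle of tray, from top camera estimate
y=-.2; go([.4528,.2669,.27],R.from_rotvec([3.1139,.4159,0]))
E
```

```text
incr [ 0.306 -2.516 -0.242] [-0.      0.0013 -0.    ] | target [0.4528 0.2669 0.27  ] now [ 0.4964 -0.0342  0.2411]
```

View pics/w10z.png

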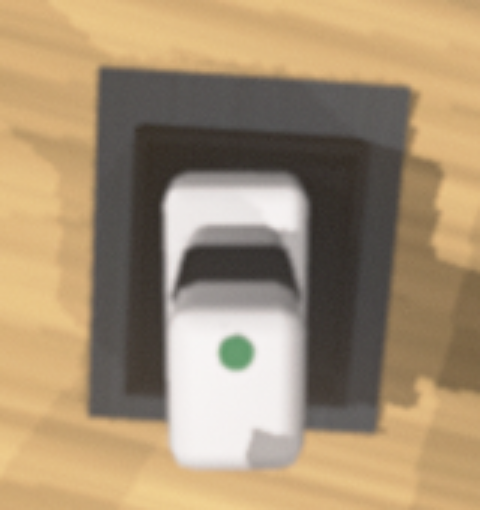

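The scanner stands upright in its stand with the same placement as before, so I move above the tray (rotating the tool).

>>> {"fn": "carry_out", "kwargs": {
  "increments": [
    [0,0,-0.2,-0.3,0,0,0],
    [0,0.1,-0.84,-0.3,0,0,0],
    [0,0.1,-0.84,-0.3,0,0,0],
    [0,0.1,-0.84,-0.3,0,0,0]
  ]
}}

```text
t: 26.42
tool_pos: [0.4817, 0.067, 0.2771]
eef_rot: [3.113, 0.42, -0.006]
ft_force: [-0.0, -0.5, 0.1]
width: 0.0881
grip_force: 0.0
```

>>> {"fn": "carry_out", "kwargs": {
  "increments": [
    [0,0.1,-0.84,0,0,0,0],
    [0,0.1,-0.84,0,0,0,0],
    [0,0.1,-0.84,0,0,0,0]
  ]
}}

```text
t: 26.8
tool_pos: [0.4672, 0.168, 0.2775]
eef_rot: [3.113, 0.42, -0.005]
ft_force: [0.2, 0.1, -0.1]
width: 0.0877
grip_force: 0.0
```

>>> {"fn": "carry_out", "kwargs": {
  "increments": [
    [0,0.1,-0.84,0,0,0,-0.06],
    [0,0.1,-0.84,0,0,0,-0.12],
    [0,0.1,-0.84,0,0,0,-0.18],
    [0,0.1,-0.84,0,0,0,-0.24],
    [0,0.1,-0.84,0,0,0,-0.3],
    [0,0.1,-0.84,0,0,0,-0.354],
    [0,0.1,-0.84,0,0,0,-0.354],
    [0,0.1,-0.84,0,0,0,-0.354],
    [0,0.1,-0.84,0,0,0,-0.354]
  ]
}}

```text
t: 27.92
tool_pos: [0.453, 0.2666, 0.278]
eef_rot: [2.428, 1.993, -0.004]
ft_force: [0.3, 0.4, -0.3]
width: 0.088
grip_force: 0.0
```

```bash
python3 - <<'E'
from h import *
import pickle
np.set_printoptions(precision=4,suppress=True)
c=cam('wrist'); save(c,'w11.png'); pickle.dump(c,open('w11.pkl','wb'))
o=robot.get_obs(); Rm=R.from_rotvec(o['eef_rot']).as_matrix(); print(o['tool_pos'],np.arctan2(Rm[1,0],Rm[0,0]),o['qpos'])
y=-.195; h=np.array([.4528,.2669]); ux=np.array([np.cos(y),np.sin(y)]);uy=np.array([-ux[1],ux[0]])
pts=[[*(h+sx*.005*ux+sy*.062*uy),.103] for sx,sy in((1,1),(1,-1),(-1,-1),(-1,1))]
print('pred handle px',proj(c,pts))
hsv=cv2.cvtColor(c['frame'],cv2.COLOR_RGB2HSV)
b=((hsv[:,:,0]>100)&(hsv[:,:,0]<130)&(hsv[:,:,1]>150)).astype(np.uint8)
n,l,s,ce=cv2.connectedComponentsWithStats(b)
print([(list(map(int,s[i])),ce[i]) for i in range(1,n) if s[i,4]>300])
# value histogram in blue
V=hsv[:,:,2][b>0]; print(np.percentile(V,[5,25,50,75,90,97]))
# ascii of handle region brightness
p=proj(c,pts); x0,y0=p.min(0).astype(int)-12; x1,y1=p.max(0).astype(int)+12
print(x0,y0,x1,y1)
for v in range(max(y0,0),min(y1,420),4): print(v,' '.join('%3d'%hsv[v,u,2] if b[v,u] else ' . ' for u in range(max(x0,0),min(x1,560),3)))
E
```

```text
[0.4529 0.2669 0.2781] 1.3757343246027522 [ 0.0505  0.3011 -0.8423  1.8227  0.2471  1.1293 -1.0718]
pred handle px [[283.6995 127.101 ]
 [283.2406 258.7235]
 [272.8969 258.7248]
 [272.3038 127.106 ]]
[([506, 3, 54, 65, 1779], array([534.7695,  34.756 ])), ([464, 8, 39, 81, 806], array([480.6514,  57.7841])), ([487, 49, 73, 66, 1381], array([523.5684,  78.0695])), ([179, 120, 182, 135, 16427], array([267.9649, 181.0443]))]
[122. 150. 184. 206. 221. 225.]
260 115 295 270
115  .   .   .   .   .   .   .   .   .   .   .   . 
119  .   .   .   .   .   .   .   .   .   .   .   . 
123 221 223 223 222 221 218 217 216 216 215 212 212
127 154 172 178 180 194 229 235 211 195 200 202 196
131 136 136 138 134 165 223 223 182 150 157 135 136
135  .   .  131 134 167 223 221 178 143 140 123 124
139  .   .   .  132 168 223 223 178 144 136 119 122
143  .   .   .  138 173 223 224 176 143 126 121 121
147  .   .   .  137 178 224 224 173 137 120 122 120
151  .   .   .  154 181 223 224 172 145 132 128 129
155 157 156 156 157 183 225 223 166 135 137 136 138
159 159 157 156 155 188 224 224 167 135 139 137 137
16
[... 700 characters left out ...]
3 218 159 136 136 135 170
219 122 124 130 127 211 223 214 145 128 129 127 185
223 110 108 109 117 213 223 212 127  .  107 107 171
227 166 167 166 159 211 223 210 107  .   .  133 167
231 185 179 172 158 214 223 208  .   .  111 174 177
235 135 167 166 160 216 223 207  .   .  150 182 186
239  .  168 168 157 217 222 206  .   .  168  .   . 
243  .  167 166 158 220 222 206  .  152 166  .   . 
247  .  167 165 157 217 222 201 149 167 168  .   . 
251 194 197 198 193 226 233 210 187 187 185  .   . 
255  .   .   .   .   .   .   .   .   .   .   .   . 
259  .   .   .   .   .   .   .   .   .   .   .   . 
263  .   .   .   .   .   .   .   .   .   .   .   . 
267  .   .   .   .   .   .   .   .   .   .   .   .
```

```bash
cat > tr.py <<'E'
from h import *
def handle(c,zh,cen,half=60):
    """handle top edge: bright-blue band; returns middle and yaw of tray x"""
    hsv=cv2.cvtColor(c['frame'],cv2.COLOR_RGB2HSV).astype(int)
    p=proj(c,[cen])[0]
    m=((hsv[:,:,0]>100)&(hsv[:,:,0]<130)&(hsv[:,:,1]>150)&(hsv[:,:,2]>=214)).astype(np.uint8)
    M=np.zeros_like(m);u,v=p.astype(int);M[max(v-90,0):v+90,u-25:u+25]=1; m*=M
    m=cv2.morphologyEx(m,cv2.MORPH_OPEN,np.ones((9,2),np.uint8))
    n,l,s,ce=cv2.connectedComponentsWithStats(m); i=1+np.argmax(s[1:,4])
    ys,xs=np.where(l==i); k=np.polyfit(ys,xs,1); a,b=ys.min(),ys.max()+1
    P=onz(c,[(k[0]*a+k[1],a),(k[0]*b+k[1],b)],zh); d=P[0]-P[1]
    return P.mean(0),np.linalg.norm(d),np.arctan2(-d[0],d[1]),(a,b,np.polyval(k,(a+b)/2))
def mat(c):pass
E
python3 - <<'E'
from tr import *
import pickle
np.set_printoptions(precision=4,suppress=True)
c=pickle.load(open('w11.pkl','rb'))
H=handle(c,.103,[.4528,.2669,.103]); print(H)
# mat: dark pixels
f=c['frame']; k=(f.max(2)<45).astype(np.uint8)
k=cv2.morphologyEx(k,cv2.MORPH_OPEN,np.ones((5,5),np.uint8))
n,l,s,ce=cv2.connectedComponentsWithStats(k)
for i in range(1,n):
    if s[i,4]>400: 
        cn=max(cv2.findContours((l==i).astype(np.uint8),0,2)[0],key=cv2.contourArea)
        ap=cv2.approxPolyDP(cn,4,True).reshape(-1,2); print(s[i],ap.tolist()); print(onz(c,ap,.003)[:,:2])
yy=H[2]; psi=yy+np.pi/2
Rt=R.from_euler('z',psi)*R.from_rotvec([np.pi,0,0])
go([*H[0][:2],.14],Rt); print(Rt.as_rotvec())
E
```

```text
(array([0.4522, 0.2708, 0.103 ]), np.float64(0.12368208070895802), np.float64(-0.21447569487662513), (np.int64(123), np.int64(255), np.float64(276.657214225308)))
[   0  308  118  112 5050] [[65, 308], [52, 316], [49, 334], [66, 400], [59, 408], [57, 401], [52, 407], [51, 400], [41, 402], [38, 396], [19, 398], [0, 378], [0, 419], [103, 419], [110, 411], [99, 407], [117, 405], [107, 353], [94, 353], [77, 369], [63, 362], [58, 338]]
[[ 0.1282  0.1475]
 [ 0.1034  0.1385]
 [ 0.0865  0.1112]
 [ 0.0631 -0.0071]
 [ 0.0437 -0.0214]
 [ 0.0465 -0.0075]
 [ 0.0322 -0.0183]
 [ 0.0369 -0.0045]
 [ 0.0171 -0.0067]
 [ 0.0173  0.0054]
 [-0.0199  0.0045]
 [-0.0357  0.0455]
 [-0.0818 -0.0363]
 [ 0.11   -0.0511]
 [ 0.1279 -0.0366]
 [ 0.1129 -0.0267]
 [ 0.1438 -0.0265]
 [ 0.1632  0.0675]
 [ 0.1435  0.0704]
 [ 0.1059  0.0471]
 [ 0.0885  0.062 ]
 [ 0.0979  0.1028]]
[ 443  319   65   72 1775] [[504, 319], [495, 320], [498, 349], [492, 364], [476, 369], [462, 353], [449, 354], [443, 390], [483, 388], [486, 381], [496, 380], [507, 334]]
[[ 0.7264  0.0106]
 [ 0.7129  0.0122]
 [ 0.7182 -0.0391]
 [ 0.7094 -0.0641]
 [ 0.6845 -0.0668]
 [ 0.6634 -0.0322]
 [ 0.6441 -0.0291]
 [ 0.6332 -0.0934]
 [ 0.696  -0.1065]
 [ 0.7006 -0.094 ]
 [ 0.7166 -0.0965]
 [ 0.7315 -0.0162]]
[ 455  396  105   24 1765] [[559, 396], [512, 400], [511, 405], [478, 403], [467, 415], [455, 413], [455, 419], [559, 419]]
[[ 0.8293 -0.164 ]
 [ 0.7452 -0.1454]
 [ 0.7441 -0.1557]
 [ 0.6885 -0.1348]
 [ 0.6708 -0.1551]
 [ 0.6513 -0.1452]
 [ 0.6513 -0.158 ]
 [ 0.8365 -0.2183]]
incr [ 0.033 -0.01   1.15 ] [-0.0004  0.0005  0.0062] | target [0.4522 0.2708 0.14  ] now [0.4529 0.2669 0.2781]
[2.4464 1.9709 0.    ]
```

>>> {"fn": "carry_out", "kwargs": {
  "increments": [
    [0,0.033,-0.01,0,0,0,0.006],
    [0,0.033,-0.01,0.4,0,0,0.006],
    [0,0.033,-0.01,0.9,0,0,0.006],
    [0,0.033,-0.01,0.9,0,0,0.006],
    [0,0.033,-0.01,0.9,0,0,0.006]
  ]
}}

```text
t: 28.6
tool_pos: [0.4528, 0.2725, 0.172]
eef_rot: [-2.444, -1.974, -0.0]
ft_force: [0.1, 0.1, -0.1]
width: 0.088
grip_force: 0.0
```

>>> {"fn": "carry_out", "kwargs": {
  "increments": [
    [0,0,0,0.3,0,0,0],
    [0,0,0,0.6,0,0,0],
    [0,0,0,0.68,0,0,0],
    [0,0,0,0.68,0,0,0],
    [0,0,0,0.68,0,0,0]
  ]
}}

```text
t: 29.22
tool_pos: [0.4532, 0.272, 0.0904]
eef_rot: [2.444, 1.973, 0.002]
ft_force: [-0.1, 0.8, -0.5]
width: 0.0878
grip_force: 0.0
```

>>> {"fn": "carry_out", "kwargs": {
  "increments": [
    [0.5,0,0,0,0,0,0],
    [0.7,0,0,0,0,0,0],
    [0.85,0,0,0,0,0,0],
    [1,0,0,0,0,0,0],
    [1,0,0,0,0,0,0],
    [1,0,0,0,0,0,0],
    [1,0,0,0,0,0,0],
    [1,0,0,0,0,0,0],
    [1,0,0,0,0,0,0],
    [1,0,0,0,0,0,0]
  ]
}}

```text
t: 30.48
tool_pos: [0.452, 0.2711, 0.0885]
eef_rot: [-2.444, -1.974, 0.003]
ft_force: [-0.9, -0.1, -0.6]
width: 0.0098
grip_force: 30.0
```

>>> {"fn": "carry_out", "kwargs": {
  "increments": [
    [1,0,0,-0.03,0,0,0],
    [1,0,0,-0.1,0,0,0],
    [1,0,0,-0.2,0,0,0],
    [1,0,0,-0.35,0,0,0],
    [1,0,0,-0.5,0,0,0],
    [1,0,0,-0.65,0,0,0],
    [1,0,0,-0.8,0,0,0],
    [1,0,0,-1,0,0,0]
  ]
}}

```text
t: 31.48
tool_pos: [0.4519, 0.271, 0.2096]
eef_rot: [-2.444, -1.974, 0.004]
ft_force: [1.0, -0.2, -4.8]
width: 0.0099
grip_force: 30.0
```

>>> {"fn": "carry_out", "kwargs": {
  "increments": [
    [1,0,0,-0.15,0,0,0],
    [1,0,0,-0.3,0,0,0],
    [1,0,0,-0.45,0,0,0],
    [1,0,0,-0.6,0,0,0],
    [1,0,0,-0.75,0,0,0],
    [1,0,0,-0.85,0,0,0],
    [1,0,0,-0.95,0,0,0],
    [1,0,0,-1,0,0,0],
    [1,0,0,-1,0,0,0]
  ]
}}

```text
t: 32.6
tool_pos: [0.4525, 0.2714, 0.3287]
eef_rot: [-2.444, -1.974, 0.003]
ft_force: [0.5, 0.6, -3.7]
width: 0.0098
grip_force: 30.0
```

```bash
python3 - <<'E'
from tr import *
import pickle
np.set_printoptions(precision=4,suppress=True)
t=cam('top'); save(t,'t12.png')
o=robot.get_obs(); print(o['tool_pos'],o['ft_force'],o['width'],o['wrist_torque'])
s=cam('scene'); save(s,'s12.png')
w=cam('wrist'); save(w,'w12.png'); pickle.dump((t,s,w),open('c12.pkl','wb'))
# mat mask in scene and top
for n,c in(('scene',s),('top',t)):
    f=c['frame']; cen=proj(c,[.456,.261,.003])[0]; u,v=cen.astype(int); print(n,cen,f[v,u-40:u+41:5].tolist())
E
```

```text
[0.4523 0.2713 0.3283] [-0.307  -0.1754 -3.9083] 0.009669285077510779 [-0.0894 -0.0214 -0.0261]
scene [289.8377 151.0001] [[135, 108, 72], [138, 111, 76], [142, 115, 78], [54, 44, 32], [15, 16, 16], [15, 15, 16], [16, 16, 16], [17, 17, 18], [16, 17, 17], [15, 15, 16], [15, 15, 15], [15, 15, 16], [15, 15, 15], [16, 17, 17], [123, 100, 67], [142, 116, 77], [143, 116, 78]]
top [200.6073 249.5003] [[65, 66, 64], [57, 57, 57], [27, 28, 32], [27, 46, 95], [22, 49, 110], [25, 54, 118], [23, 52, 116], [14, 36, 78], [15, 36, 79], [31, 30, 33], [34, 34, 36], [33, 33, 35], [32, 32, 33], [29, 30, 33], [184, 158, 120], [186, 160, 120], [189, 163, 124]]
```

>>> {"fn": "carry_out", "kwargs": {
  "increments": [
    [1,-0.02,0.004,0,0,0,0],
    [1,-0.06,0.013,0,0,0,0],
    [1,-0.12,0.026,0,0,0,0],
    [1,-0.2,0.043,0,0,0,0],
    [1,-0.29,0.063,0,0,0,0],
    [1,-0.39,0.085,0,0,0,0],
    [1,-0.5,0.109,0,0,0,0],
    [1,-0.61,0.133,0,0,0,0],
    [1,-0.72,0.157,0,0,0,0],
    [1,-0.847,0.184,0,0,0,0]
  ]
}}

```text
t: 34.0
tool_pos: [0.4526, 0.1665, 0.3287]
eef_rot: [-2.444, -1.974, 0.003]
ft_force: [-0.8, -0.1, -3.3]
width: 0.0097
grip_force: 30.0
```

>>> {"fn": "carry_out", "kwargs": {
  "increments": [
    [1,-0.12,0.026,0,0,0,0],
    [1,-0.24,0.052,0,0,0,0],
    [1,-0.36,0.078,0,0,0,0],
    [1,-0.48,0.104,0,0,0,0],
    [1,-0.6,0.13,0,0,0,0],
    [1,-0.72,0.156,0,0,0,0],
    [1,-0.847,0.184,0,0,0,0]
  ]
}}

```text
t: 34.88
tool_pos: [0.4528, 0.0625, 0.3288]
eef_rot: [-2.444, -1.974, 0.003]
ft_force: [-0.2, 0.2, -4.0]
width: 0.0097
grip_force: 30.0
```

>>> {"fn": "carry_out", "kwargs": {
  "increments": [
    [1,-0.12,0.026,0,0,0,0],
    [1,-0.24,0.052,0,0,0,0],
    [1,-0.36,0.078,0,0,0,0],
    [1,-0.48,0.104,0,0,0,0],
    [1,-0.6,0.13,0,0,0,0],
    [1,-0.72,0.156,0,0,0,0],
    [1,-0.847,0.184,0,0,0,0]
  ]
}}

```text
t: 35.75
tool_pos: [0.453, -0.0416, 0.3289]
eef_rot: [-2.444, -1.974, 0.003]
ft_force: [-0.5, -0.0, -3.6]
width: 0.0095
grip_force: 30.0
```

>>> {"fn": "carry_out", "kwargs": {
  "increments": [
    [1,-0.12,0.026,0,0,0,0],
    [1,-0.24,0.052,0,0,0,0],
    [1,-0.36,0.078,0,0,0,0],
    [1,-0.48,0.104,0,0,0,0],
    [1,-0.6,0.13,0,0,0,0],
    [1,-0.72,0.156,0,0,0,0],
    [1,-0.847,0.184,0,0,0,0]
  ]
}}

```text
t: 36.62
tool_pos: [0.4532, -0.1456, 0.329]
eef_rot: [-2.444, -1.974, 0.003]
ft_force: [0.5, -0.5, -3.5]
width: 0.0099
grip_force: 30.0
```

>>> {"fn": "carry_out", "kwargs": {
  "increments": [
    [1,-0.12,0.026,0,0,0,0],
    [1,-0.24,0.052,0,0,0,0],
    [1,-0.36,0.078,0,0,0,0],
    [1,-0.48,0.104,0,0,0,0],
    [1,-0.6,0.13,0,0,0,0],
    [1,-0.72,0.156,0,0,0,0],
    [1,-0.847,0.184,0,0,0,0]
  ]
}}

```text
t: 37.5
tool_pos: [0.4534, -0.2496, 0.3291]
eef_rot: [-2.444, -1.974, 0.003]
ft_force: [0.8, 0.6, -3.7]
width: 0.01
grip_force: 30.0
```

>>> {"fn": "carry_out", "kwargs": {
  "increments": [
    [1,-0.12,0.026,0,0,0,0],
    [1,-0.24,0.052,0,0,0,0],
    [1,-0.36,0.078,0,0,0,0],
    [1,-0.47,0.102,0,0,0,0],
    [1,-0.58,0.126,0,0,0,0],
    [1,-0.68,0.148,0,0,0,0],
    [1,-0.76,0.165,0,0,0,0],
    [1,-0.82,0.178,0,0,0,0],
    [1,-0.847,0.184,0,0,0,0],
    [1,-0.847,0.184,0,0,0,0]
  ]
}}

```text
t: 38.75
tool_pos: [0.4535, -0.3526, 0.3292]
eef_rot: [-2.444, -1.973, 0.003]
ft_force: [0.1, -0.0, -3.9]
width: 0.01
grip_force: 30.0
```

```bash
python3 - <<'E'
from tr import *
import pickle
np.set_printoptions(precision=4,suppress=True)
o=robot.get_obs(); print(o['tool_pos'],o['ft_force'],o['width'],o['qpos'])
s=cam('scene'); t=cam('top'); pickle.dump((s,t),open('c13.pkl','wb')); save(s,'s13.png'); save(t,'t13.png')
def ly(P,C): return P
for n,c in(('scene',s),('top',t)):
    f=c['frame']; k=(f.max(2)<(40 if n=='scene' else 50)).astype(np.uint8)
    k=cv2.morphologyEx(k,cv2.MORPH_OPEN,np.ones((3,3),np.uint8))
    m=np.zeros_like(k); u,v=proj(c,[.456,.261,.003])[0].astype(int); m[v-50:v+50,u-50:u+50]=1
    N,l,st,ce=cv2.connectedComponentsWithStats(k*m); i=l[v,u]; print(n,st[i])
    cn=max(cv2.findContours((l==i).astype(np.uint8),0,2)[0],key=cv2.contourArea)
    P=onz(c,cn.reshape(-1,2).astype(float),.003)[:,:2].astype(np.float32)
    print(cv2.minAreaRect(P), cv2.contourArea(P))
    A=onz(c,np.argwhere(l==i)[:,::-1],.003); print('centroid',A.mean(0))
E
```

```text
[ 0.4535 -0.3526  0.3292] [ 0.1155 -0.0151 -3.9406] 0.009959024356204198 [ 0.8796  0.2702 -0.4042  1.6691  0.1134  1.2263  0.2379]
scene [ 260  127   61   49 1574]
((0.4518316090106964, 0.2639349699020386), (0.16404935717582703, 0.22724147140979767), 78.59797668457031) 0.03569414782671032
centroid [0.4541 0.2624 0.003 ]
top [ 168  212   64   78 3566]
((0.45488429069519043, 0.2633245289325714), (0.1674758344888687, 0.23091430962085724), 78.66175079345703) 0.03724507423420942
centroid [0.4533 0.2634 0.003 ]
```

>>> {"fn": "carry_out", "kwargs": {
  "increments": [
    [1,-0.02,0.015,0.05,0,0,0],
    [1,-0.04,0.03,0.15,0,0,0],
    [1,-0.06,0.045,0.3,0,0,0],
    [1,-0.075,0.057,0.45,0,0,0],
    [1,-0.075,0.057,0.58,0,0,0],
    [1,-0.075,0.057,0.67,0,0,0],
    [1,-0.075,0.057,0.7,0,0,0],
    [1,-0.075,0.057,0.7,0,0,0]
  ]
}}

```text
t: 39.85
tool_pos: [0.4583, -0.363, 0.2453]
eef_rot: [-2.444, -1.974, 0.003]
ft_force: [0.2, -0.1, -4.4]
width: 0.0098
grip_force: 30.0
```

>>> {"fn": "carry_out", "kwargs": {
  "increments": [
    [1,0,0,0,-0.044,0,0],
    [1,0,-0.02,0,-0.1,0,0],
    [1,0,-0.05,0,-0.156,0,0],
    [1,0,-0.09,0,-0.211,0,0],
    [1,0,-0.14,0,-0.267,0,0],
    [1,0,-0.2,0,-0.322,0,0],
    [1,0,-0.23,0,-0.35,0,0],
    [1,0,-0.25,0,-0.361,0,0],
    [1,0,-0.25,0,-0.361,0,0],
    [1,0,-0.25,0,-0.361,0,0]
  ]
}}

```text
t: 41.1
tool_pos: [0.4021, -0.4108, 0.2679]
eef_rot: [1.681, 1.418, 0.89]
ft_force: [1.1, 1.1, -3.0]
width: 0.0097
grip_force: 30.0
```

```bash
python3 - <<'E'
from tr import *
np.set_printoptions(precision=4,suppress=True)
o=robot.get_obs(); Rm=R.from_rotvec(o['eef_rot']).as_matrix(); print(o['tool_pos'],o['ft_force'],o['wrist_torque'],o['width'],o['qpos'],'tilt',np.degrees(np.arccos(-Rm[2,2])),Rm[:,2])
E
```

```text
[ 0.4021 -0.4108  0.2679] [ 1.1105  1.1404 -2.9751] [0.1617 1.4209 0.0931] 0.009709991096162437 [ 2.214   0.6829 -1.4037  2.2497 -1.3654  0.1689  2.2569] tilt 61.52626328750626 [ 0.8724 -0.1076 -0.4768]
```

```bash
python3 - <<'E'
from tr import *
import pickle
np.set_printoptions(precision=4,suppress=True)
t=cam('top'); s=cam('scene'); save(t,'t14.png'); save(s,'s14.png'); pickle.dump((s,t),open('c14.pkl','wb'))
# white-ish/new pixels compared with the start, outside hopper
for n,c in(('top',t),('scene',s)):
    f=c['frame']; hsv=cv2.cvtColor(f,cv2.COLOR_RGB2HSV)
    w=((hsv[:,:,1]<50)&(hsv[:,:,2]>120)).astype(np.uint8); N,l,st,ce=cv2.connectedComponentsWithStats(w)
    print(n,[(st[i,4],*onz(c,[ce[i]],.03)[0,:2].round(3)) for i in range(1,N) if 8<st[i,4]<700 and abs(onz(c,[ce[i]],.03)[0,0]-.45)<.3 and abs(onz(c,[ce[i]],.03)[0,1]+.3)<.3])
go([.4583,-.363,.30],R.from_rotvec([-2.444,-1.974,.003]))
go([.4021,-.4108,.32],R.from_rotvec(robot.get_obs()['eef_rot']))
E
```

```text
top [(np.int32(227), np.float64(0.704), np.float64(-0.325)), (np.int32(483), np.float64(0.649), np.float64(-0.087)), (np.int32(306), np.float64(0.692), np.float64(-0.113)), (np.int32(97), np.float64(0.66), np.float64(-0.476)), (np.int32(44), np.float64(0.628), np.float64(-0.156)), (np.int32(213), np.float64(0.499), np.float64(-0.031)), (np.int32(11), np.float64(0.425), np.float64(-0.242)), (np.int32(489), np.float64(0.36), np.float64(-0.379)), (np.int32(9), np.float64(0.394), np.float64(-0.245)), (np.int32(10), np.float64(0.365), np.float64(-0.248)), (np.int32(32), np.float64(0.363), np.float64(-0.329)), (np.int32(32), np.float64(0.342), np.float64(-0.434)), (np.int32(16), np.float64(0.318), np.float64(-0.269)), (np.int32(91), np.float64(0.224), np.float64(-0.502)), (np.int32(170), np.float64(0.163), np.float64(-0.517))]
scene [(np.int32(27), np.float64(0.506), np.float64(-0.017)), (np.int32(247), np.float64(0.666), np.float64(-0.09)), (np.int32(27), np.float64(0.332), np.float64(-0.446)), (np.int32(166), np.float64(0.684), np.float64(-0.307)), (np.int32(55), np.float64(0.506), np.float64(-0.573)), (np.int32(37), np.float64(0.653), np.float64(-0.475))]
incr [0.443 0.399 0.228] [ 0.3411 -0.0241  0.0135] | target [ 0.4583 -0.363   0.3   ] now [ 0.4045 -0.4079  0.269 ]
incr [-0.01   0.366 -0.218] [0. 0. 0.] | target [ 0.4021 -0.4108  0.32  ] now [ 0.4045 -0.4079  0.269 ]
```

>>> {"fn": "carry_out", "kwargs": {
  "increments": [
    [1,0.1,0.15,0,0,0,0],
    [1,0.2,0.3,0,0,0,0],
    [1,0.3,0.35,0.05,0.05,-0.004,0.002],
    [1,0.4,0.4,0.1,0.1,-0.008,0.004],
    [1,0.443,0.4,0.15,0.15,-0.012,0.006],
    [1,0.443,0.4,0.2,0.2,-0.015,0.008],
    [1,0.443,0.4,0.228,0.25,-0.018,0.01],
    [1,0.443,0.4,0.228,0.3,-0.022,0.012],
    [1,0.443,0.4,0.228,0.341,-0.024,0.0135],
    [1,0.443,0.4,0.228,0.341,-0.024,0.0135]
  ]
}}

```text
t: 42.45
tool_pos: [0.4615, -0.3577, 0.3041]
eef_rot: [2.433, 1.982, -0.013]
ft_force: [0.5, 0.9, -2.8]
width: 0.0095
grip_force: 30.0
```

```bash
python3 - <<'E'
from tr import *
import pickle
np.set_printoptions(precision=4,suppress=True)
o=robot.get_obs(); print(o['tool_pos'],o['ft_force'],o['wrist_torque'],o['qpos'])
go([.4583,-.363,.30],R.from_rotvec([-2.444,-1.974,.003]))
E
```

```text
[ 0.4615 -0.3577  0.3041] [ 0.529   0.881  -2.8077] [ 0.0795 -0.0896 -0.0023] [ 1.0108  0.3308 -0.5873  1.674   0.2044  1.197   0.1694]
incr [-0.048 -0.017  0.035] [-0.0005  0.0023  0.0026] | target [ 0.4583 -0.363   0.3   ] now [ 0.4615 -0.3577  0.3041]
```

>>> {"fn": "carry_out", "kwargs": {
  "increments": [
    [1,0.1,-0.02,-0.05,0,0,0],
    [1,0.25,-0.06,-0.1,0,0,0],
    [1,0.45,-0.1,-0.15,0,0,0],
    [1,0.65,-0.15,-0.15,0,0,0],
    [1,0.84,-0.197,-0.15,0,0,0]
  ]
}}

```text
t: 43.08
tool_pos: [0.4566, -0.2538, 0.3186]
eef_rot: [2.436, 1.981, -0.005]
ft_force: [0.1, -0.4, -3.0]
width: 0.0098
grip_force: 30.0
```

>>> {"fn": "carry_out", "kwargs": {
  "increments": [
    [1,0.2,-0.05,0,0,0,0],
    [1,0.4,-0.1,0,0,0,0],
    [1,0.6,-0.15,0,0,0,0],
    [1,0.84,-0.197,0,0,0,0]
  ]
}}

```text
t: 43.58
tool_pos: [0.4545, -0.1507, 0.3179]
eef_rot: [2.437, 1.981, -0.005]
ft_force: [0.4, -0.1, -2.7]
width: 0.0098
grip_force: 30.0
```

>>> {"fn": "carry_out", "kwargs": {
  "increments": [
    [1,0.2,-0.05,0,0,0,0],
    [1,0.4,-0.1,0,0,0,0],
    [1,0.6,-0.15,0,0,0,0],
    [1,0.84,-0.197,0,0,0,0],
    [1,0.84,-0.197,0,0,0,0]
  ]
}}

```text
t: 44.2
tool_pos: [0.4519, -0.0454, 0.3179]
eef_rot: [2.432, 1.987, -0.004]
ft_force: [-0.7, -0.3, -2.8]
width: 0.0097
grip_force: 30.0
```

```bash
python3 - <<'E'
from tr import *
import pickle
np.set_printoptions(precision=4,suppress=True)
o=robot.get_obs(); print(o['tool_pos'],o['ft_force'],o['width'])
t=cam('top'); s=cam('scene'); save(t,'t15.png'); save(s,'s15.png'); pickle.dump((s,t),open('c15.pkl','wb'))
c0=pickle.load(open('c0.pkl','rb'))
for n,c,a in(('top',t,c0['top']),('scene',s,c0['scene'])):
    g=cv2.GaussianBlur(cv2.absdiff(c['frame'],a['frame']).max(2),(3,3),0)
    q=proj(c,[[.5145-.01,-.25,.1],[.31,-.265,.1],[.31,-.46,.1],[.51,-.455,.1]])
    d=(g>30).astype(np.uint8); N,l,st,ce=cv2.connectedComponentsWithStats(d)
    print(n,'hopper quad',q.round().tolist())
    for i in range(1,N):
        if 8<st[i,4]<3000:
            P=onz(c,[ce[i]],.015)[0]
            if abs(P[0]-.42)<.25 and -.7<P[1]<-.1: print(' ',st[i].tolist(),P[:2])
E
```

```text
[ 0.4519 -0.0454  0.3179] [-0.7363 -0.3162 -2.8134] 0.009659624772178908
top hopper quad [[361.0, 232.0], [368.0, 297.0], [433.0, 297.0], [428.0, 230.0]]
  [355, 226, 19, 9, 122] [ 0.5197 -0.2723]
  [387, 229, 11, 2, 16] [ 0.5196 -0.368 ]
  [388, 231, 62, 57, 1734] [ 0.4244 -0.446 ]
  [352, 234, 4, 9, 27] [ 0.4924 -0.2411]
  [357, 242, 3, 6, 9] [ 0.4708 -0.2546]
  [345, 249, 17, 37, 412] [ 0.3933 -0.2367]
  [380, 275, 7, 8, 42] [ 0.3621 -0.3316]
  [372, 287, 7, 10, 48] [ 0.3201 -0.3047]
  [401, 286, 14, 9, 96] [ 0.3259 -0.4066]
  [384, 288, 14, 8, 92] [ 0.322  -0.3534]
scene hopper quad [[219.0, 228.0], [176.0, 205.0], [139.0, 241.0], [181.0, 270.0]]
  [172, 220, 6, 6, 26] [ 0.3098 -0.298 ]
  [162, 229, 9, 8, 47] [ 0.3148 -0.3474]
  [175, 230, 6, 6, 22] [ 0.3523 -0.3242]
  [153, 238, 10, 9, 57] [ 0.3184 -0.4004]
  [169, 242, 25, 21, 197] [ 0.426  -0.3827]
  [207, 242, 19, 19, 100] [ 0.5205 -0.2903]
  [145, 250, 26, 15, 221] [ 0.3637 -0.4433]
  [135, 297, 8, 7, 29] [ 0.4272 -0.6071]
```

Both views show four blocks on the hopper floor at x≈0.32–0.36, y≈-0.30 to -0.41. Now I take the tray back to its mat.

>>> {"fn": "carry_out", "kwargs": {
  "increments": [
    [1,0.2,-0.045,0,0,0,0],
    [1,0.4,-0.09,0,0,0,0],
    [1,0.6,-0.13,0,0,0,0],
    [1,0.84,-0.18,0,0,0,0]
  ]
}}

```text
t: 44.8
tool_pos: [0.4517, 0.0538, 0.3174]
eef_rot: [2.44, 1.978, -0.006]
ft_force: [-0.0, 0.3, -3.4]
width: 0.0097
grip_force: 30.0
```

>>> {"fn": "carry_out", "kwargs": {
  "increments": [
    [1,0.2,-0.045,0,0,0,0],
    [1,0.4,-0.09,0,0,0,0],
    [1,0.6,-0.13,0,0,0,0],
    [1,0.84,-0.18,0,0,0,0],
    [1,0.84,-0.18,0,0,0,0]
  ]
}}

```text
t: 45.42
tool_pos: [0.4508, 0.159, 0.3173]
eef_rot: [-2.435, -1.985, 0.004]
ft_force: [-0.5, -0.6, -3.3]
width: 0.0098
grip_force: 30.0
```

```bash
python3 - <<'E'
from tr import *
import pickle
np.set_printoptions(precision=4,suppress=True)
c=cam('wrist'); save(c,'w16.png')
f=c['frame']; z=robot.get_obs()['tool_pos']; print(z)
hd=handle(c,z[2]+.015,[z[0],z[1],z[2]+.015]); print('handle',hd)
M=np.array([.454,.263]);y=-.199;ux=np.array([np.cos(y),np.sin(y)]);uy=np.array([-ux[1],ux[0]])
k=[[*(M+sx*.1175*ux+sy*.085*uy),.003] for sx,sy in((1,1),(1,-1),(-1,-1),(-1,1))]
print('mat corners px',proj(c,k).round(1).tolist())
# dark mask refined along each predicted mat edge: wood/mat transition
g=f.max(2).astype(int)
for nm,a,n in(('+x',ux*.1175,uy),('-x',-ux*.1175,uy),('+y',uy*.085,ux),('-y',-uy*.085,ux)):
    e=a/np.linalg.norm(a); r=[]
    for s_ in np.linspace(-.075,.075,13):
        ds=np.arange(-.02,.02,.0005); P=np.array([[*(M+a+n*s_+e*d),.003] for d in ds]); q=proj(c,P)
        if (q<2).any() or (q[:,0]>557).any() or (q[:,1]>417).any(): continue
        v=cv2.remap(g.astype(np.float32),q[:,0].astype(np.float32).reshape(1,-1),q[:,1].astype(np.float32).reshape(1,-1),1)[0]
        if v[:8].max()<75 and v[-8:].min()>85:
            i=np.argmax(v>(v[:8].mean()+v[-8:].mean())/2); r.append((round(s_,3),round(ds[i]*1000,1)))
    print(nm,r)
go([*(M-.002*ux),.20],R.from_euler('z',y+np.pi/2)*R.from_rotvec([np.pi,0,0]))
E
```

```text
[0.451  0.1574 0.317 ]
handle (array([0.4534, 0.1642, 0.332 ]), np.float64(0.030309398825070055), np.float64(-0.2845508314286964), (np.int64(251), np.int64(319), np.float64(282.0879590813566)))
mat corners px [[361.4, 18.3], [355.8, 159.2], [174.4, 160.0], [166.0, 19.9]]
+x [(np.float64(-0.038), np.float64(1.5)), (np.float64(-0.025), np.float64(2.0)), (np.float64(-0.013), np.float64(1.5))]
-x [(np.float64(-0.038), np.float64(-3.0)), (np.float64(-0.025), np.float64(-3.0)), (np.float64(-0.013), np.float64(-3.0)), (np.float64(0.0), np.float64(-3.0)), (np.float64(0.012), np.float64(-3.0)), (np.float64(0.025), np.float64(-2.5)), (np.float64(0.037), np.float64(-3.0)), (np.float64(0.05), np.float64(-3.0)), (np.float64(0.062), np.float64(-3.0)), (np.float64(0.075), np.float64(-2.5))]
+y []
-y []
incr [ 0.87  -0.169  0.973] [-0.0006  0.001  -0.0018] | target [0.452  0.2634 0.2   ] now [0.451  0.1574 0.317 ]
```

>>> {"fn": "carry_out", "kwargs": {
  "increments": [
    [1,0.2,-0.04,0,0,0,0],
    [1,0.45,-0.09,0,0,0,0],
    [1,0.7,-0.13,0.1,0,0,-0.001],
    [1,0.87,-0.156,0.3,0,0.001,-0.002],
    [1,0.87,-0.156,0.5,0,0.001,-0.002],
    [1,0.87,-0.156,0.75,0,0.001,-0.002],
    [1,0.87,-0.156,0.97,0,0.001,-0.002],
    [1,0.87,-0.156,0.97,0,0.001,-0.002],
    [1,0.87,-0.156,0.97,0,0.001,-0.002]
  ]
}}

```text
t: 46.6
tool_pos: [0.4546, 0.2627, 0.2014]
eef_rot: [-2.432, -1.987, -0.0]
ft_force: [-0.1, 1.1, -2.3]
width: 0.0099
grip_force: 30.0
```

```bash
python3 - <<'E'
from tr import *
np.set_printoptions(precision=4,suppress=True)
c=cam('wrist'); save(c,'w17.png')
y=-.199; M=np.array([.4555,.263]);ux=np.array([np.cos(y),np.sin(y)]);uy=np.array([-ux[1],ux[0]])
g=c['frame'].max(2).astype(np.float32)
for nm,a,n in(('+x',ux*.1175,uy),('-x',-ux*.1175,uy),('+y',uy*.085,ux),('-y',-uy*.085,ux)):
    e=a/np.linalg.norm(a)
    for s_ in(-.07,-.04,0,.04,.07):
        P=np.array([[*(M+a+n*s_+e*d),.003] for d in np.arange(-.01,.0121,.002)]); q=proj(c,P).astype(np.float32)
        print(nm,s_,cv2.remap(g,q[:,:1].reshape(1,-1),q[:,1:].reshape(1,-1),1)[0].astype(int))
go([*(M-.002*ux),.0885],R.from_euler('z',y+np.pi/2)*R.from_rotvec([np.pi,0,0]))
E
```

```text
+x -0.07 [219 218 217 217 216 216 217 218 219 165 118 119]
+x -0.04 [233 233 234 234 232 233 233 233 232 186 123 120]
+x 0 [163 163 162 161 163 161 162 161 160 133 110 117]
+x 0.04 [159 160 159 159 159 159 157 159 157 130 104 104]
+x 0.07 [ 83  85  84  83  83 177 253 252 250 248 247 247]
-x -0.07 [220 227 229 230 230 230 230 229 230 230 229 229]
-x -0.04 [231 231 231 230 231 231 230 230 230 230 230 230]
-x 0 [168 197 205 204 205 205 206 206 205 206 206 206]
-x 0.04 [157 157 157 156 156 157 157 157 158 157 157 157]
-x 0.07 [ 60  58  62  57 102 235 247 241 234 235 235 236]
+y -0.07 [ 66  65  68  67 108 243 248 249 249 249 249 249]
+y -0.04 [ 63  64  65  67  93 229 239 239 239 239 238 237]
+y 0 [ 69  69  69  69 102 228 241 239 238 237 236 234]
+y 0.04 [ 66  68  70  70  97 214 225 222 222 222 221 221]
+y 0.07 [ 69  73  72  72  88 214 225 224 223 223 222 220]
-y -0.07 [229 229 229 229 228 228 229 229 228 228 228 228]
-y -0.04 [229 229 228 230 229 229 223 181 129 108 112 113]
-y 0 [216 218 216 216 216 215 216 213 216 214 215 216]
-y 0.04 [159 159 155 152 153 153 153 152 147 123  99 107]
-y 0.07 [229 229 228 228 228 228 228 227 227 227 227 228]
incr [-0.001 -0.009  0.944] [ 0.     -0.0004 -0.0004] | target [0.4535 0.2634 0.0885] now [0.4546 0.2631 0.2017]
```

The mat edges agree with my estimate within about 1 mm, so I lower the tray.

>>> {"fn": "carry_out", "kwargs": {
  "increments": [
    [1,0,-0.009,0.15,0,0,0],
    [1,0,-0.009,0.35,0,0,0],
    [1,0,-0.009,0.55,0,0,0],
    [1,0,-0.009,0.75,0,0,0],
    [1,0,-0.009,0.88,0,0,0],
    [1,0,-0.009,0.91,0,0,0],
    [1,0,-0.009,0.93,0,0,0],
    [1,0,-0.009,0.935,0,0,0],
    [1,0,-0.009,0.935,0,0,0],
    [1,0,-0.009,0.935,0,0,0]
  ]
}}

```text
t: 47.9
tool_pos: [0.4528, 0.2636, 0.0888]
eef_rot: [-2.431, -1.989, -0.0]
ft_force: [-1.0, -0.7, -1.7]
width: 0.0097
grip_force: 30.0
```

```bash
python3 - <<'E'
from tr import *
o=robot.get_obs(); print(o['tool_pos'],o['ft_force'],o['wrist_torque'],o['eef_rot'])
E
```

```text
[0.45277184 0.26364779 0.08882615] [-1.03364242 -0.69448895 -1.70971412] [ 0.02489568 -0.13700806  0.00015002] [-2.43050241e+00 -1.98900720e+00 -2.56199785e-04]
```

>>> {"fn": "carry_out", "kwargs": {
  "increments": [
    [1,0,0,0.005,0,0,0],
    [1,0,0,0.005,0,0,0],
    [0.8,0,0,0.005,0,0,0],
    [0.5,0,0,0.005,0,0,0],
    [0,0,0,0.005,0,0,0],
    [0,0,0,0.005,0,0,0],
    [0,0,0,0.005,0,0,0],
    [0,0,0,0.005,0,0,0],
    [0,0,0,0.005,0,0,0]
  ]
}}

```text
t: 49.02
tool_pos: [0.4525, 0.2635, 0.0878]
eef_rot: [-2.43, -1.989, 0.001]
ft_force: [0.1, 0.4, -0.4]
width: 0.0742
grip_force: 0.0
```

>>> {"fn": "carry_out", "kwargs": {
  "increments": [
    [0,0,0,-0.2,0,0,0],
    [0,0,0,-0.6,0,0,0],
    [0,0,0,-1,0,0,0],
    [0,0,0,-1,0,0,0]
  ]
}}

```text
t: 49.52
tool_pos: [0.4543, 0.265, 0.2112]
eef_rot: [2.431, 1.989, 0.009]
ft_force: [-1.0, -0.2, 0.0]
width: 0.0878
grip_force: 0.0
```

>>> {"fn": "carry_out", "kwargs": {
  "increments": [
    [0,0,0,-0.4,0,0,0],
    [0,0,0,-0.6,0,0,0],
    [0,0,0,-0.6,0,0,0],
    [0,0,0,-0.6,0,0,0]
  ]
}}

```text
t: 50.02
tool_pos: [0.4522, 0.2626, 0.2781]
eef_rot: [-2.43, -1.989, 0.005]
ft_force: [-0.8, -0.4, -0.9]
width: 0.088
grip_force: 0.0
```

```bash
python3 - <<'E'
from tr import *
import pickle
np.set_printoptions(precision=4,suppress=True)
c=cam('wrist'); save(c,'w18.png'); print(robot.get_obs()['tool_pos'],robot.get_obs()['width'])
print('handle',handle(c,.103,[.4535,.2634,.103]))
t=cam('top'); s=cam('scene'); save(t,'t18.png'); save(s,'s18.png')
c0=pickle.load(open('c0.pkl','rb'))
# scanner, strips unchanged in scene view?
for n,P in(('scanner',[.497,-.036,.09]),('strip1',[.68,.106,.03]),('strip2',[.665,-.105,.03]),('tape',[.4,.45,.01])):
    for a,b in((c0['scene'],s),(c0['top'],t)):
        u,v=proj(b,P)[0].astype(int); print(n,(cv2.absdiff(a['frame'],b['frame'])[v-16:v+16,u-16:u+16].max(2)>40).sum(),end=' ')
print()
b=cv2.cvtColor(c['frame'],cv2.COLOR_RGB2HSV); w=((b[:,:,1]<50)&(b[:,:,2]>120)).astype(np.uint8)
N,l,st,ce=cv2.connectedComponentsWithStats(w); print([(st[i,4],onz(c,[ce[i]],.02)[0,:2].round(3)) for i in range(1,N) if st[i,4]>20])
E
```

```text
[0.4521 0.2626 0.278 ] 0.08760427537141183
handle (array([0.4536, 0.2629, 0.103 ]), np.float64(0.12336732422102616), np.float64(-0.19334368937730811), (np.int64(127), np.int64(258), np.float64(280.03161444747496)))
scanner 3 scanner 42 strip1 432 strip1 723 strip2 0 strip2 0 tape 87 tape 350 
[(np.int32(202), array([0.714, 0.388])), (np.int32(1187), array([0.755, 0.321])), (np.int32(7625), array([0.699, 0.147])), (np.int32(40), array([0.436, 0.168])), (np.int32(147), array([0.378, 0.065])), (np.int32(30), array([0.44, 0.05])), (np.int32(59), array([0.494, 0.037])), (np.int32(31), array([0.557, 0.025])), (np.int32(1109), array([ 0.501, -0.037]))]
```

```bash
python3 - <<'E'
from tr import *
import pickle
np.set_printoptions(precision=4,suppress=True)
T=pickle.load(open('c0.pkl','rb')); a=T['top']; b=T['scene']
Lp=[[.6535,.1045,.036]]
for n,c in(('t',a),('s',b)):
    for k in('0','5','7','12','13','14','15','18'):
        im=cv2.imread('pics/%s%s.png'%({'t':'top','s':'scene'}[n] if k=='0' else n,k))
        if im is None: continue
        u,v=proj(c,Lp)[0].astype(int); g=im[v-22:v+22,u-30:u+30]
        hsv=cv2.cvtColor(g,cv2.COLOR_BGR2HSV); w=(hsv[:,:,1]<50)&(hsv[:,:,2]>100)
        ys,xs=np.where(w); print(n,k,w.sum(),xs.mean()+u-30,ys.mean()+v-22)
# w7: label 1 seen at t=14.3
o=pickle.load(open('w6.pkl','rb')); p=proj(o,Lp)[0]; print(p); print(label(o,p))
E
```

```text
t 0 935 246.9379679144385 182.8951871657754
t 5 1076 247.01858736059478 184.75371747211895
t 7 917 246.7895310796074 182.52344601962923
t 12 979 247.06128702757917 182.91521961184884
t 13 889 246.69966254218224 182.68953880764906
t 14 976 247.07684426229508 182.8780737704918
t 15 964 247.04460580912865 182.8350622406639
t 18 874 237.1533180778032 178.7745995423341
s 0 434 312.92396313364054 195.6221198156682
s 12 461 312.75054229934926 196.08026030368762
s 13 389 313.96401028277637 195.09768637532133
s 14 453 312.70198675496687 196.01545253863134
s 15 471 312.5774946921444 196.51380042462844
s 18 467 321.2012847965739 192.90149892933619
[ 66.596  218.4756]
{'bar': (array([0.6545, 0.1062, 0.036 ]), np.float64(0.13905306387699287), np.float64(0.03969197710366801), array([ 64.9278, 217.773 ])), 'paper': (array([0.6505, 0.1047, 0.036 ]), np.float64(-0.1659336272734631), np.float64(0.05767760001439823), array([ 66.5, 221.5]))}[ WARN:0@0.737] global loadsave.cpp:275 findDecoder imread_('pics/s5.png'): can't open/read file: check file path/integrity
[ WARN:0@0.738] global loadsave.cpp:275 findDecoder imread_('pics/s7.png'): can't open/read file: check file path/integrity
```

Strip 1 moved about 3 cm between t≈44 s and t≈50 s. That was well after its scan, and the gripper was not near it. It needs no rescan, and one now would break the order asked for. I hand in.

```bash
python3 -c "
from plant import robot
print(robot.finish_job())"
```

```text
the job is handed in; nothing more can be done
None
```

The job is handed in; the hand-in call returned no verdict. Both finished strips and then the hopper label were scanned, the scanner is back upright in its stand, all four blocks are in the hopper, and the empty tray is back in the middle of its mat; strip 1 shifted about 3 cm well after its scan, with the gripper not near it, and I left it there.

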